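Wind down the jar-lid press in the incense shop

ROBOT

A 7-joint arm with a two-finger parallel gripper is mounted at the origin on the work surface. World frame = base frame: x ahead of the robot, y to its left, z up, the work surface at z = 0. Lengths are in mm, angles in rad, forces in N, time in s.
With the tool pointing down it reaches from about 400 to 750 mm from the base axis. Payload 19.5 kg.
Tool frame: the origin (TCP) lies midway between the tips of the shut fingers; the grasp point (between the pads) lies bot.grip_point_offset behind it (bot.grip_point_offset is the distance from the TCP to the grasp point, in mm); z points along the fingers, y is the direction in which the jaws open and shut (so a half turn about z gives the same grasp; the last joint's range is limited). The gripper opens to 85 mm and grips with 20 to 120 N. Pads are 22 mm wide; open, the fingers measure 114 mm over their backs; the gripper's body (76 mm by 85 mm) begins 54 mm behind the grasp point. The pads swing forward as they close: fully open they stand 13 mm farther back than shut.
Start: joints at [-1.349, 0.707, -0.028, 1.485, 0.022, 0.951, -0.075], TCP at [149.92, 555.085, 231.268] pointing down, gripper open.
Joint ranges: [-2.71, 2.71], [-0.32, 2.16], [-1.57, 1.52], [0, 2.45], [-1.46, 4.6], [0, 2.02], [-2.83, 2.83]. Speed limits (rad/s): [1.89, 1.89, 2.57, 2.57, 3.01, 3.01, 3.01].

INTERFACE

Orientations are given as a rotation vector (axis times angle).
In Python, from workcell import bot gives the robot as it stands.
- The arm moves only by the tool move_arm, never from a script. Its arguments are lists of equal length, an entry for each row: "dr": the turn, a rotation vector about the tool's x, y, z scaled (see below), a list of three; "xyz": the shift along the tool's x, y, z scaled (see below), a list of three; "hand": the finger opening in mm, from 0 to 85.4. In form: {"dr": [[rx, ry, rz], ...], "xyz": [[x, y, z], ...], "hand": [hand, ...]}. A call has 1 to 12 rows; each row shifts and turns the commanded pose from where the row before left it, along the tool's axes as they then stand; what a row does not reach is not made up. The controller multiplies each number of a shift by 0.04 m and each number of a turn by 60 degrees. A row lasts 1/8 s, in which the tool goes at most 62.5 mm and 10.7 degrees, less where a joint would pass 70% of its speed; a pose out of reach is approached as far as the arm can. A call with a number of a shift or a turn outside -1 to 1 is refused whole. A call with a gripper value outside its range is refused whole. The fingers move at their own pace and stop on an object; the grip force is fixed at half the most. Time passes only in rows, so rows that do not move let the fingers close. It gives the time, the measured TCP pose, the force and the opening at its end, in the units of the state.
- bot.state(): the state, without advancing time (a new reading comes with each control period).
- bot.camera(name): name is "side" or "top"; returns a dict with "frame" (480x640x3 uint8, red, green, blue), "fx", "fy", "cx", "cy" (pixels), "extrinsics" (4x4, takes a point from world to camera coordinates). Camera axes: x right, y down, z forward; pixel columns grow to the right and rows downward; lengths in mm; the calibration is good to about 2 mm. A picture is of the moment at which its call begins. There is no depth.
- bot.close_job(): hands the job in, once; it reports no verdict.
Trained networks look in a picture, given as the dict that the camera call returned (one of the last four; its "shot" number tells which), for a name from the list of things; names that differ only in an ending like _2 or _b are one class to them, and where a whole thing is asked for, a point or a joint stands for the part that bears it (a point fixed in the world has none). Each returns a list of dicts, best first, with "confidence" (0 to 1); they miss things now and then, are a little off and sometimes report something else, mostly with a low value. They report only what shows in the picture. A call takes as long as a camera call. They do not tell look-alikes from the thing itself.
- bot.spot_in(query, picture): "centre" ([x, y, z] in mm, in world coordinates, good to about 4 mm: the middle of the surface that is visible of it).
The state is a dict: "clock": time; "joint_pos": joint angles; "qd": joint speeds; "joint_torque": joint torques, N m; "eef_pos": TCP position; "tcp_rot": TCP orientation; "force": force on the tool from outside, world axes, zero at the start; "ft_torque": the same for the moment, N m; "width": finger opening in mm.
Only numpy, scipy, OpenCV 4.12 (cv2) and the standard library are available. Lean on these libraries where they do the work, as an engineer would, in place of code of your own. Each camera call takes 0.05 s, during which the arm holds its last target.

TASK

Push the lid of the jar in the counter press fully home: fit the loose crank over the square end on top of the press, then wind it clockwise by its handle, as many full turns as it takes, until the press comes up against its stop. Do not force it past the stop; leave the crank sitting fully down on the press, and leave the other things on the counter where they are.

Things in the scene. Friction and masses are not known exactly. Their poses are not given: they have to be found in the camera images.
- press: Fixed lid press. Origin: centre of its underside on the counter, z up; columns (16 mm) at y = +78 and -78 mm. Grey base 150 x 200 x 20 mm (x, y, z); grey crosshead 52 x 192 mm, top face at z = 200 mm, column nuts 5 mm higher. On the origin's vertical axis a 50 mm collar, 6 mm high, stands on the crosshead, and out of it the spindle's square end. Jar on the base, below the pressing plate.
- shaft_top (a point): Centre of the top of the spindle's square end, 229 mm above the counter; turns with the spindle, x and y axes square to its flats (z up). Square end 14 x 14 mm, 23 mm tall above the collar, its upper 5 mm tapering to 8 x 8 mm. The crank is fully down when its hub rests on the collar, 23 mm below this point.
- spindle (a joint): Turn of the spindle, rad: grows when wound clockwise seen from above and lowers the pressing plate 10 mm a turn. Starts between 2 and 6; solid stop at 18, where the lid is just home (1.9 to 2.6 turns in all). Friction 0.12 N m (about 2 N at the crank's handle); stays where it is left.
- lid (a joint): How far the jar's lid is pushed in, m: 0 at the start (7 mm proud), about 0.007 when home, where the press's stop brings it. The plate meets it about 0.7 turn before the stop. Resistance about 8 N, hardly felt at the crank.
- jar: Amber glass jar of 72 mm diameter with a flat grey push-in lid of 68 mm diameter, standing in the ring on the press's base. Origin: centre of its underside, 20 mm above the counter; z up.
- crank: Loose steel crank, 0.3 kg, lying socket down. Origin: centre of the hub's underside, z up, x along the arm. Hub 28 x 28 mm, 36 mm high, square to x and y; socket in its underside 16 x 16 mm, 24 mm deep, parallel to its faces (fits four ways). Arm 20 mm wide, z 0 to 10 mm, to x = 81 mm. Handle: upright black sleeve, 20 mm diameter, at x = 70 mm, z 12 to 66 mm; spins freely on its pin.
- knob_mid (a point): A point on the axis of the crank's handle, at half its height, 39 mm above the crank's underside and 70 mm from the hub's axis (it moves with the crank).
- full_jar: Bystander: small closed amber jar, 60 mm diameter, 70 mm high, loose. Origin: centre of its underside.
- carton: Bystander: small carton 75 x 50 x 50 mm, loose. Origin: centre of its underside.
- scent_bottle: Bystander: square glass scent bottle 45 x 45 mm, 85 mm high with its stopper, loose. Origin: centre of its underside.
Mind the look-alikes: they are no part of the job. Of the things like the crank, leave any that is red; of the rest the larger one is meant.

How it is judged:
By the outcome, as a careful person would: the job done as asked, in the order asked, and still so for the second after the job is handed in, with the robot touching nothing.
It also fails if it takes over 72 s, if anything falls off the work surface, if the arm or the gripper's body presses on something with over 40 N, if the wrist force passes 120 N, or if a joint passes its speed limit or range.

## Working session

There is one attempt and no reset: what is moved stays moved. The work goes in short steps, Python scripts to look and compute and a tool call to move; the robot and the scene stay as the last step left them, time stands still between calls to the robot, and variables do not carry over. Pictures are saved under pics/ and viewed, and the job is handed in when it is done.

Besides the shell and the picture viewer there is one more tool, called after "Request:" as name(argument=value, ...) on one line, values as JSON. move_arm: Moves the arm, as the interface text tells. Shifts and turns lie within -1 to 1; 1 stands for 0.04 m of shift or 60 degrees of turn. Its arguments: {"type":"object","properties":{"dr":{"type":"array","items":{"type":"array","items":{"type":"number"}}},"xyz":{"type":"array","items":{"type":"array","items":{"type":"number"}}},"hand":{"type":"array","items":{"type":"number"}}},"required":["dr","xyz","hand"]}

```bash
ls; mkdir -p pics; cat > h.py <<'E'
import numpy as np, cv2
from scipy.spatial.transform import Rotation as R
from workcell import bot
def snap(name,fn):
    p=bot.camera(name); cv2.imwrite('pics/'+fn,cv2.cvtColor(p['frame'],cv2.COLOR_RGB2BGR)); return p
def proj(p,X):
    X=np.atleast_2d(X).astype(float); E=np.array(p['extrinsics']); c=X@E[:3,:3].T+E[:3,3]
    return np.c_[p['fx']*c[:,0]/c[:,2]+p['cx'],p['fy']*c[:,1]/c[:,2]+p['cy']]
def unproj(p,uv,z):
    E=np.array(p['extrinsics']);Rm=E[:3,:3];o=-Rm.T@E[:3,3]
    uv=np.atleast_2d(uv);d=np.c_[(uv[:,0]-p['cx'])/p['fx'],(uv[:,1]-p['cy'])/p['fy'],np.ones(len(uv))]@Rm
    return o+d*((z-o[2])/d[:,2])[:,None]
E
python3 - <<'E'
from h import *
print(bot.state(), bot.grip_point_offset)
t=snap('top','t0.png')
s=snap('side','s0.png')
for q in ['crank','press','shaft_top','knob_mid','full_jar','carton','scent_bottle']:
    for n,p in (('t',t),('s',s)):
        print(q,n,[(np.round(r['centre']).tolist(),round(r['confidence'],2),proj(p,r['centre']).round().tolist()) for r in bot.spot_in(q,p)])
print(t['extrinsics'],t['fx'],s['extrinsics'])
E
```

```text
pics
{'clock': 0.0, 'joint_pos': array([-1.34872697,  0.7070942 , -0.02763037,  1.48499134,  0.02200215,
        0.95088234, -0.07550294]), 'qd': array([ 0.0006165 , -0.0007134 ,  0.00063081, -0.00071802, -0.00050568,
       -0.00068381,  0.00095412]), 'joint_torque': array([ 6.48830382e-05, -8.83214664e+01,  1.23472430e+00, -2.36163783e+01,
        1.69331400e-02,  6.82425700e-03,  1.96770566e-05]), 'eef_pos': array([149.84271263, 554.86710092, 230.8341935 ]), 'tcp_rot': array([-4.13099608e-01, -3.11419834e+00,  1.67547792e-03]), 'force': array([ 0.42870107, -0.13655434, -0.97323185]), 'ft_torque': array([ 0.00574121, -0.03009167,  0.01302979]), 'width': 85.46833461155492} 18.700000000000003
crank t [([478.0, -25.0, 37.0], 0.71, [[334.0, 293.0]]), ([536.0, -141.0, 34.0], 0.68, [[379.0, 269.0]]), ([422.0, -142.0, 24.0], 0.66, [[380.0, 315.0]])]
crank s [([537.0, -150.0, 24.0], 0.76, [[316.0, 332.0]]), ([424.0, -143.0, 14.0], 0.71, [[267.0, 346.0]]), ([481.0, -37.0, 28.0], 0.7, [[279.0, 304.0]])]
press t [([539.0, 176.0, 22.0], 0.75, [[254.0, 271.0]])]
press s [([542.0, 119.0, 22.0], 
[... 834 characters left out ...]
]
carton s []
scent_bottle t [([547.0, -434.0, 56.0], 0.86, [[497.0, 262.0]])]
scent_bottle s [([544.0, -461.0, 53.0], 0.92, [[377.0, 444.0]])]
[[-1.83033825e-02 -9.99732665e-01  1.41274767e-02  1.34828848e+01]
 [-9.87658805e-01  1.58804885e-02 -1.55813653e-01  6.08380646e+02]
 [ 1.55547647e-01 -1.68050436e-02 -9.87685436e-01  1.07066898e+03]
 [ 0.00000000e+00  0.00000000e+00  0.00000000e+00  1.00000000e+00]] 443.10905994963736 [[ 9.43942164e-01 -3.29618330e-01 -1.80262988e-02 -5.60718449e+02]
 [-2.12885577e-01 -5.66097070e-01 -7.96375438e-01  2.46553379e+02]
 [ 2.52295307e-01  7.55569893e-01 -6.04533882e-01  1.11548883e+03]
 [ 0.00000000e+00  0.00000000e+00  0.00000000e+00  1.00000000e+00]]
```

View pics/t0.png

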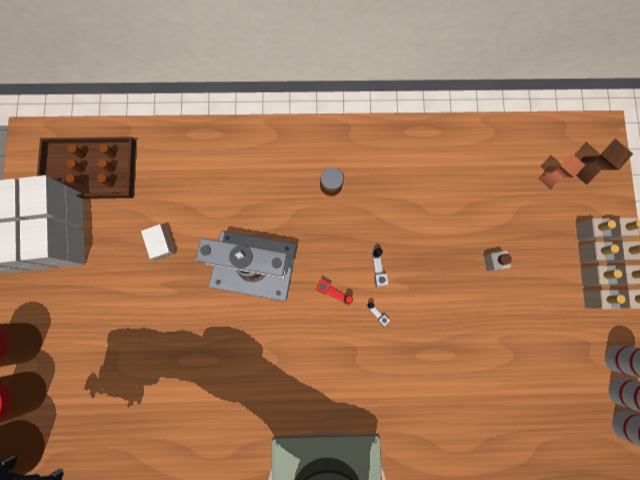

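View pics/s0.png

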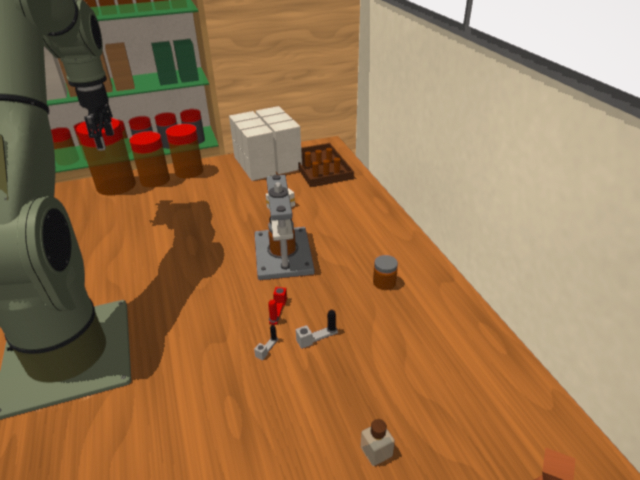

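```bash
python3 - <<'E'
import cv2
t=cv2.imread('pics/t0.png');s=cv2.imread('pics/s0.png')
a=cv2.resize(t[240:340,310:410],(500,500),interpolation=cv2.INTER_CUBIC)
b=cv2.resize(s[280:380,235:355],(300*2,500),interpolation=cv2.INTER_CUBIC)
cv2.imwrite('pics/ca.png',a);cv2.imwrite('pics/cb.png',b)
c=cv2.resize(t[210:310,190:310],(600,500),interpolation=cv2.INTER_CUBIC)
cv2.imwrite('pics/cc.png',c)
d=cv2.resize(s[150:250,220:340],(600,500),interpolation=cv2.INTER_CUBIC)
cv2.imwrite('pics/cd.png',d)
E
```

```text
(no output)
```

View pics/ca.png

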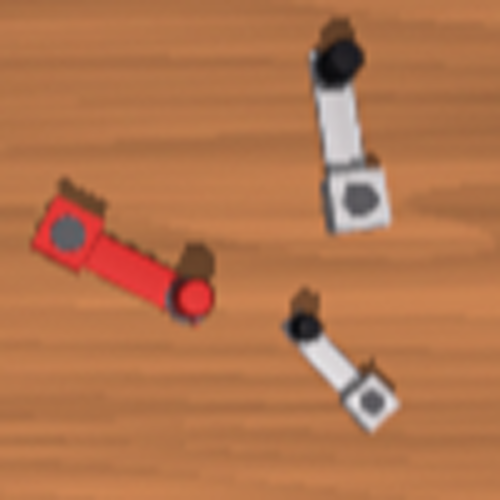

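View pics/cb.png

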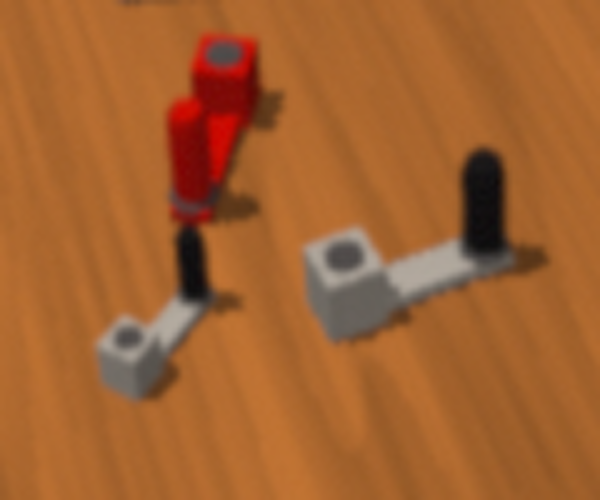

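View pics/cc.png

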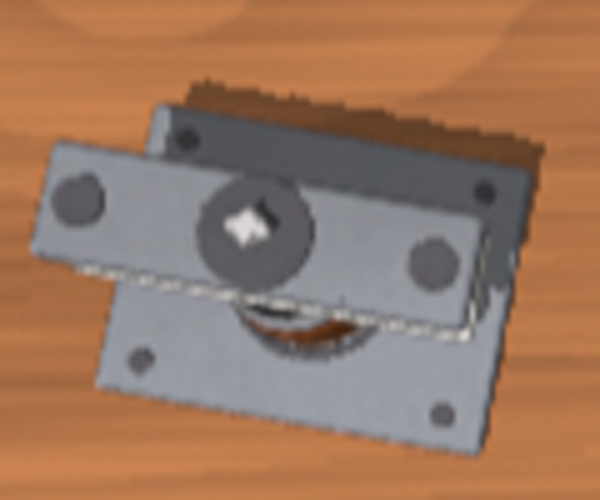

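View pics/cd.png

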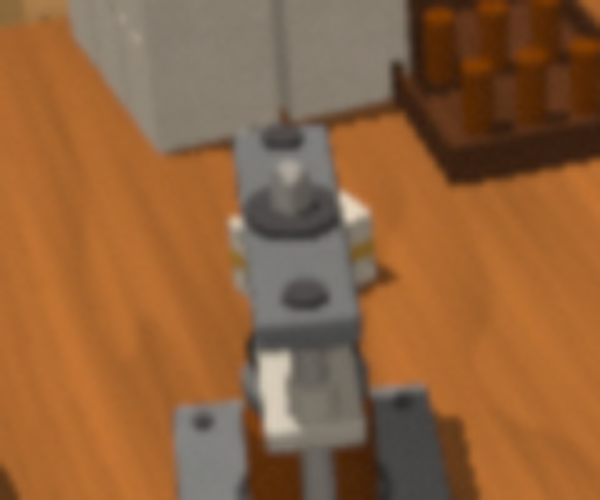

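Three crank-like things: a red crank at (334,293), a large grey one with a black handle at (379,268), and a small grey one at (380,314). By the description it is the large grey one at (379,268), and the close crop confirms this: not red, clearly bigger than the other grey one. The press is at (241,257).

Next: finer measurement by fitting the known geometry to clicked features.

```bash
python3 - <<'E'
import cv2
t=cv2.imread('pics/t0.png');s=cv2.imread('pics/s0.png')
def crop(im,x0,y0,w,h,k,fn):
    c=cv2.resize(im[y0:y0+h,x0:x0+w],(w*k,h*k),interpolation=cv2.INTER_CUBIC)
    for i in range(0,w,5): cv2.putText(c,str(x0+i),(i*k,10),0,.35,(0,255,255),1); cv2.line(c,(i*k,12),(i*k,18),(0,255,255),1)
    for i in range(0,h,5): cv2.putText(c,str(y0+i),(0,i*k+4),0,.35,(0,255,255),1)
    cv2.imwrite('pics/'+fn,c)
crop(t,365,242,30,50,12,'z1.png')
crop(s,290,305,55,45,14,'z2.png')
crop(t,225,240,30,30,18,'z3.png')
crop(s,262,170,35,40,15,'z4.png')
E
```

```text
(no output)
```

View pics/z1.png

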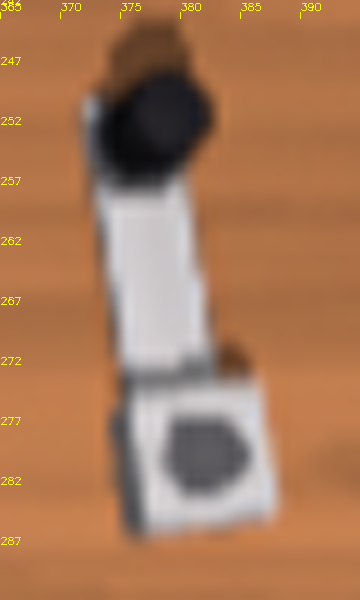

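View pics/z2.png

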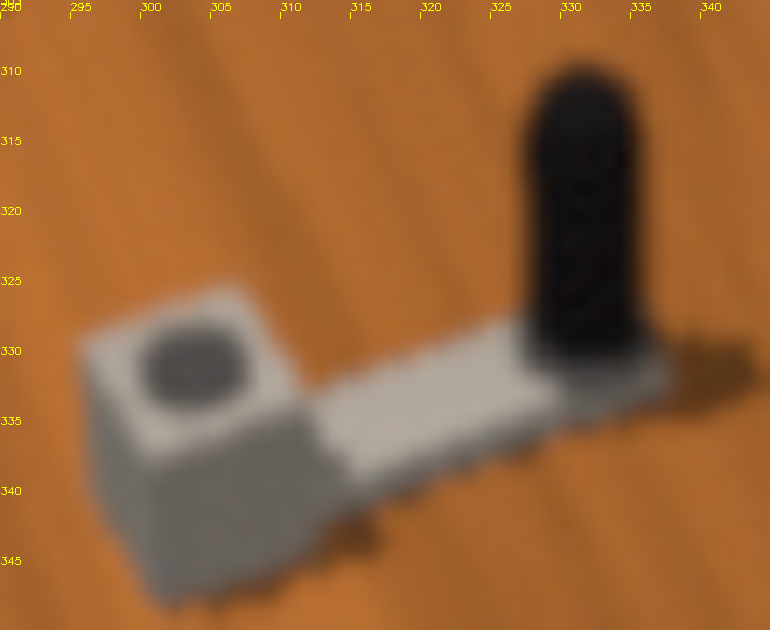

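View pics/z3.png

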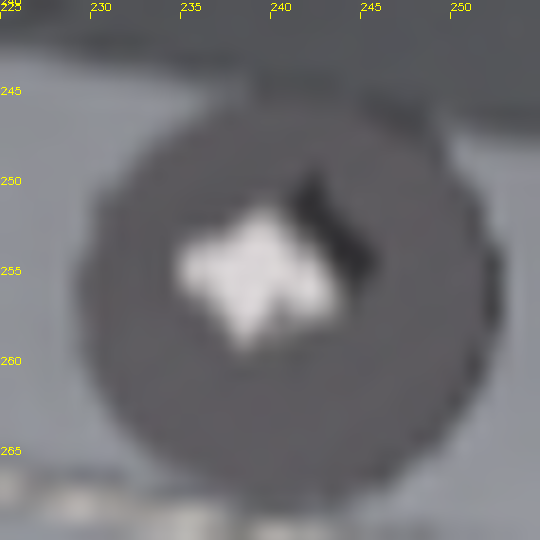

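View pics/z4.png

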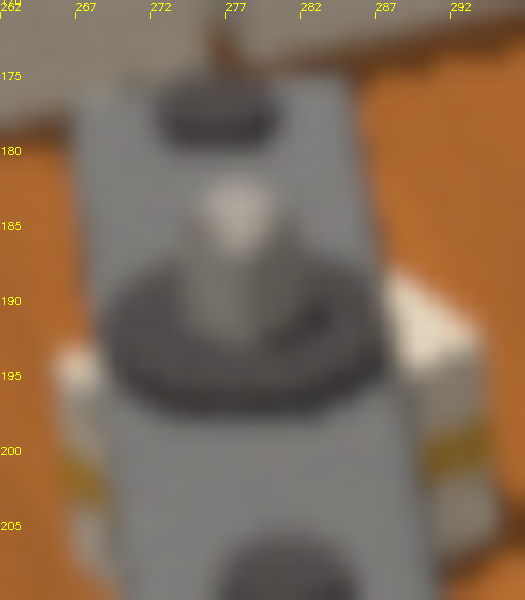

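```bash
cat > fit.py <<'E'
from h import *
import pickle
from scipy.optimize import least_squares
t=bot.camera('top');s=bot.camera('side')
def px(pts,k,ox,oy): p=np.array(pts,float); return (p+.5)/k-.5+[ox,oy]
rot=lambda a:np.array([[np.cos(a),-np.sin(a)],[np.sin(a),np.cos(a)]])
def W(x,y,a,pts):
    P=np.array(pts,float); Q=P.copy(); Q[:,:2]=P[:,:2]@rot(a).T+[x,y]; return Q
# crank: arm along +x world roughly (image up = +x world)
top_obs=px([(130,388),(262,380),(277,516),(140,532),(178,110)],12,365,242)
top_m=[(14,14,36),(14,-14,36),(-14,-14,36),(-14,14,36),(70,0,65)]
side_obs=px([(80,343),(233,278),(303,402),(152,462),(170,607)],14,290,305)
side_m=[(-14,14,36),(14,14,36),(14,-14,36),(-14,-14,36),(-14,-14,0)]
def f(v): return np.r_[proj(t,W(*v[:3],top_m))-top_obs,proj(s,W(*v[:3],side_m))-side_obs].ravel()
r=least_squares(f,[505,-145,0.1],x_scale=[10,10,.1]);print(r.x[:2],np.degrees(r.x[2]));print(f(r.x).reshape(-1,2).round(1).tolist())
for cam,o,m in((t,top_obs,top_m),(s,side_obs,side_m)):
    r2=least_squares(lambda v:(proj(cam,W(*v,m))-o).ravel(),r.x,x_scale=[10,10,.1]);print(r2.x[:2],np.degrees(r2.x[2]))
# press
co=px([(290,303)],18,225,240)
print('collar top',unproj(t,co,206))
# crosshead corners in top crop cc (k5, off 190,210) z=200
ch=px([(52,142),(488,220),(470,335),(32,252)],5,190,210)
P=unproj(t,ch,200);print(P,P.mean(0)); d=P[0]-P[1];print('yaw y-axis',np.degrees(np.arctan2(-d[0],d[1])))
d=P[3]-P[2];print(np.degrees(np.arctan2(-d[0],d[1])), np.linalg.norm(d))
n=px([(78,201),(434,264)],5,190,210);P=unproj(t,n,205);d=P[0]-P[1];print('nuts',P,P.mean(0),np.degrees(np.arctan2(-d[0],d[1])),np.linalg.norm(d))
n=px([(195,135),(385,128)],15,262,170)
# side collar center
print('side collar',unproj(s,px([(247,322)],15,262,170),206), 'tip', unproj(s,px([(238,200)],15,262,170),229))
E
python3 fit.py
```

```text
[ 508.965053   -146.20261921] 5.456801015999364
[[-0.2, 1.0], [-0.3, 0.4], [-0.0, 0.2], [0.4, 0.1], [-0.1, 0.2], [0.4, -0.4], [0.8, 0.3], [0.9, -0.2], [0.1, -0.4], [-0.6, 0.2]]
[ 509.91016069 -146.16793773] 4.874480754575498
[ 508.038798   -146.11470438] 8.083513989314362
collar top [[553.03030823 179.76769807 206.        ]]
[[595.35448954 269.09761261 200.        ]
 [558.1320635   80.36678061 200.        ]
 [508.52110213  88.39302953 200.        ]
 [547.48237553 276.50814951 200.        ]] [552.37250768 178.59139307 200.        ]
yaw y-axis -11.15696704921278
-11.701315646722266 192.10746782040093
nuts [[568.61719761 256.04341991 205.        ]
 [538.84387593 103.3130251  205.        ]] [553.73053677 179.6782225  205.        ] -11.030918299793928 155.60534754647293
side collar [[551.6741276  179.64572435 206.        ]] tip [[552.04666872 180.85677546 229.        ]]
```

```bash
cat > ov.py <<'E'
from h import *
rot=lambda a:np.array([[np.cos(a),-np.sin(a)],[np.sin(a),np.cos(a)]])
t=bot.camera('top');s=bot.camera('side')
im=t['frame'][:,:,::-1]; k=26;ox,oy,w,h=231,247,16,15
tiles=[]
for a in (0,15,30,45,60,75):
    c=cv2.resize(im[oy:oy+h,ox:ox+w],(w*k,h*k),interpolation=cv2.INTER_CUBIC)
    c=c[:, :].copy()
    A=np.radians(a)
    for z,b,col in((206,7,(0,0,255)),(224,7,(0,255,0)),(229,4,(255,0,0))):
        q=np.array([(b,b),(-b,b),(-b,-b),(b,-b)])@rot(A).T+[553.2,180]
        uv=proj(t,np.c_[q,[z]*4]); uv=((uv-[ox,oy]+.5)*k-.5)
        cv2.polylines(c,[np.int32(uv)],True,col,1)
    cv2.putText(c,str(a),(5,20),0,.6,(0,255,255),2)
    tiles.append(cv2.resize(c,None,fx=.64,fy=.64))
g=np.vstack([np.hstack(tiles[:3]),np.hstack(tiles[3:])]);print(g.shape)
cv2.imwrite('pics/ov.png',g)
E
python3 ov.py
```

```text
(500, 798, 3)
```

View pics/ov.png

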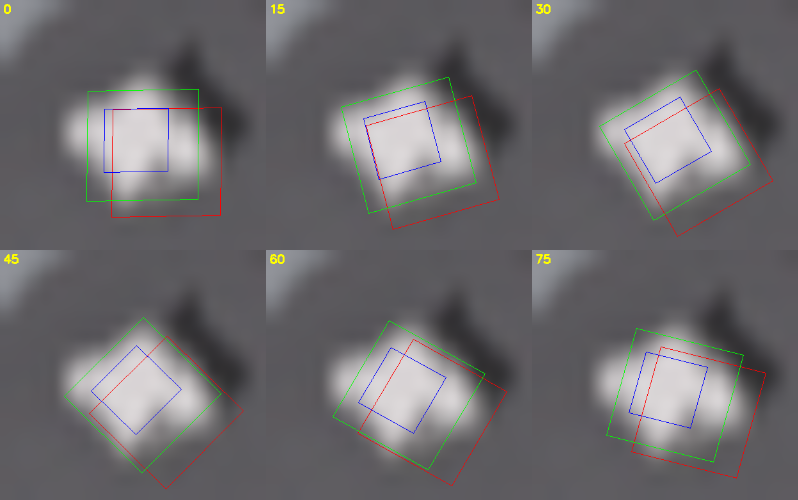

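Request:
move_arm(dr=[[0, 0, 0], [0, 0, 0], [0, 0, 0], [0, 0, 0], [0, 0, 0], [0, 0, 0], [0, 0, 0], [0, 0, 0], [0, 0, 0], [0, 0, 0]], xyz=[[-0.844, -0.536, -0.172], [-0.844, -0.536, -0.172], [-0.844, -0.536, -0.172], [-0.844, -0.536, -0.172], [-0.844, -0.536, -0.172], [-0.844, -0.536, -0.172], [-0.844, -0.536, -0.172], [-0.844, -0.536, -0.172], [-0.844, -0.536, -0.172], [-0.844, -0.536, -0.172]], hand=[60, 60, 60, 60, 60, 60, 60, 60, 60, 60])

```text
clock: 2.25
eef_pos: [420.7, 259.0, 300.4]
tcp_rot: [0.413, 3.114, 0.0]
force: [0.4, 0.7, -0.3]
width: 59.9
```

Request:
move_arm(dr=[[0, 0, 0], [0, 0, 0], [0, 0, 0], [0, 0, 0], [0, 0, 0], [0, 0, 0], [0, 0, 0], [0, 0, 0], [0, 0, 0], [0, 0, 0]], xyz=[[-0.479, -0.922, 0.25], [-0.479, -0.922, 0.25], [-0.479, -0.922, 0.25], [-0.479, -0.922, 0.25], [-0.479, -0.922, 0.25], [-0.479, -0.922, 0.25], [-0.479, -0.922, 0.25], [-0.479, -0.922, 0.25], [-0.479, -0.922, 0.25], [-0.479, -0.922, 0.25]], hand=[60, 60, 60, 60, 60, 60, 60, 60, 60, 60])

```text
clock: 3.5
eef_pos: [509.0, -147.3, 199.9]
tcp_rot: [0.413, 3.114, -0.0]
force: [1.1, 0.7, 0.1]
width: 59.9
```

Request:
move_arm(dr=[[0, 0, 0.166], [0, 0, 0.166], [0, 0, 0.166], [0, 0, 0.166], [0, 0, 0.166], [0, 0, 0.166], [0, 0, 0.166], [0, 0, 0.166]], xyz=[[0, 0, 0], [0, 0, 0], [0, 0, 0], [0, 0, 0], [0, 0, 0], [0, 0, 0], [0, 0, 0], [0, 0, 0]], hand=[60, 60, 60, 60, 60, 60, 60, 60])

```text
clock: 4.5
eef_pos: [508.8, -145.9, 200.2]
tcp_rot: [2.318, 2.12, 0.0]
force: [-0.5, -0.5, -0.6]
width: 59.9
```

Request:
move_arm(dr=[[0, 0, 0.166], [0, 0, 0.166], [0, 0, 0.166], [0, 0, 0.166], [0, 0, 0.166], [0, 0, 0.166], [0, 0, 0.166], [0, 0, 0.166], [0, 0, 0]], xyz=[[0, 0, 0], [0, 0, 0], [0, 0, 0], [0, 0, 0], [0, 0, 0], [0, 0, 0], [0, 0, 0], [0, 0, 0], [0, 0, 0]], hand=[60, 60, 60, 60, 60, 60, 60, 60, 60])

```text
clock: 5.62
eef_pos: [508.8, -145.7, 199.9]
tcp_rot: [3.137, 0.153, -0.001]
force: [0.5, 0.7, 0.1]
width: 59.8
```

Request:
move_arm(dr=[[0, 0, 0], [0, 0, 0], [0, 0, 0], [0, 0, 0], [0, 0, 0], [0, 0, 0], [0, 0, 0]], xyz=[[0, 0, 0.8], [0, 0, 0.8], [0, 0, 0.8], [0, 0, 0.8], [0, 0, 0.8], [0, 0, 0.5], [0, 0, 0.3]], hand=[60, 60, 60, 60, 60, 60, 60])

```text
clock: 6.5
eef_pos: [508.7, -145.9, 7.4]
tcp_rot: [-3.137, -0.157, 0.0]
force: [-1.2, -0.4, -0.6]
width: 60.0
```

```bash
python3 - <<'E'
from h import *
t=snap('top','t1.png');s=snap('side','s1.png')
a=t['frame'][220:330,320:430];b=s['frame'][260:370,250:360]
c=np.hstack([cv2.resize(x,(400,400),interpolation=cv2.INTER_CUBIC) for x in(a,b)])
cv2.imwrite('pics/g1.png',c[:,:,::-1]);print(bot.state()['eef_pos'])
E
```

```text
[ 508.51810085 -145.8947652     7.57130268]
```

View pics/g1.png

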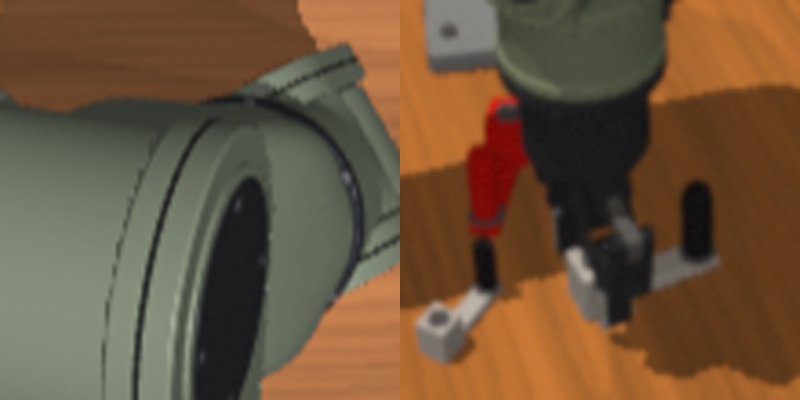

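Request:
move_arm(dr=[[0, 0, 0], [0, 0, 0], [0, 0, 0], [0, 0, 0], [0, 0, 0], [0, 0, 0], [0, 0, 0], [0, 0, 0]], xyz=[[0, 0, 0], [0, 0, 0], [0, 0, 0], [0, 0, 0], [0, 0, 0], [0, 0, 0], [0, 0, 0], [0, 0, 0]], hand=[10, 10, 10, 10, 10, 10, 10, 10])

```text
clock: 7.6
eef_pos: [509.1, -146.2, 9.1]
tcp_rot: [3.137, 0.152, 0.002]
force: [-0.6, 0.3, 9.4]
width: 27.0
```

Request:
move_arm(dr=[[0, 0, 0], [0, 0, 0], [0, 0, 0], [0, 0, 0], [0, 0, 0], [0, 0, 0], [0, 0, 0], [0, 0, 0], [0, 0, 0], [0, 0, 0]], xyz=[[0, 0, -0.2], [0, 0, -0.6], [0, 0, -0.8], [0, 0, -0.8], [0, 0, -0.8], [0, 0, -0.8], [0, 0, -0.8], [0, 0, -0.8], [0, 0, -0.8], [0, 0, -0.4]], hand=[10, 10, 10, 10, 10, 10, 10, 10, 10, 10])

```text
clock: 8.85
eef_pos: [508.5, -146.0, 282.1]
tcp_rot: [3.137, 0.151, 0.002]
force: [0.6, -0.1, -3.1]
width: 26.9
```

```bash
python3 - <<'E'
from h import *
s=snap('side','s2.png');t=snap('top','t2.png')
c=np.hstack([cv2.resize(x,(400,480)) for x in(s['frame'][150:390,230:430],t['frame'][180:420,280:480])])
cv2.imwrite('pics/g2.png',c[:,:,::-1]);print(bot.state())
E
```

```text
{'clock': 8.95, 'joint_pos': array([-0.18596767,  0.70200528,  0.82224381,  1.5829653 , -0.55901136,
        1.1036741 , -0.69878564]), 'qd': array([ 0.00942732,  0.03418225, -0.02814439,  0.04140941, -0.02058312,
       -0.04514646,  0.01893904]), 'joint_torque': array([ -0.81792332, -81.18930817,  15.99458635, -24.21977699,
         0.41874851,   1.04166795,  -0.45453633]), 'eef_pos': array([ 508.75224931, -146.07084002,  281.75281378]), 'tcp_rot': array([3.13730902e+00, 1.51385282e-01, 3.00562745e-03]), 'force': array([-0.26186433,  1.14098092, -4.07353353]), 'ft_torque': array([ 0.00092211,  0.08780512, -0.00890528]), 'width': 26.97947931075956}
```

View pics/g2.png

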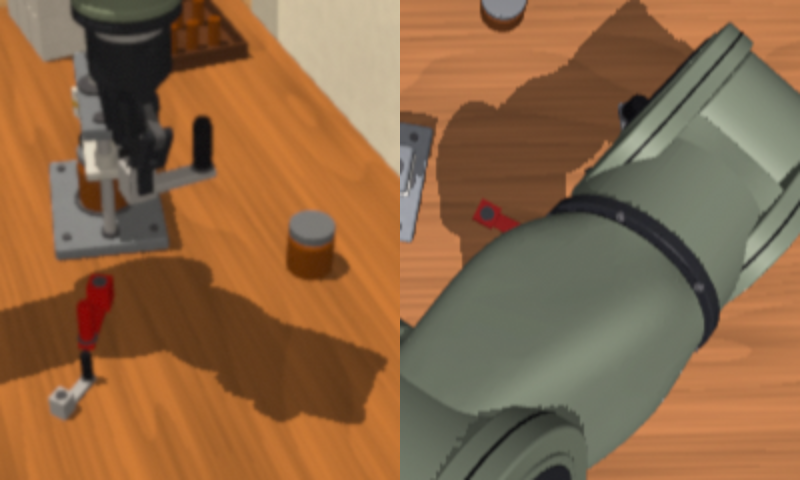

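Request:
move_arm(dr=[[0, 0, 0], [0, 0, 0], [0, 0, 0], [0, 0, 0], [0, 0, 0], [0, 0, 0], [0, 0, 0], [0, 0, 0], [0, 0, 0], [0, 0, 0], [0, 0, 0]], xyz=[[0.1, -0.4, 0], [0.187, -0.8, 0], [0.187, -0.8, 0], [0.187, -0.8, 0], [0.187, -0.8, 0], [0.187, -0.8, 0], [0.187, -0.8, 0], [0.187, -0.8, 0], [0.187, -0.8, 0], [0.187, -0.8, 0], [0.087, -0.39, 0]], hand=[10, 10, 10, 10, 10, 10, 10, 10, 10, 10, 10])

```text
clock: 10.32
eef_pos: [551.7, 182.0, 279.0]
tcp_rot: [-3.138, -0.155, 0.003]
force: [0.0, -0.6, -4.2]
width: 27.1
```

Request:
move_arm(dr=[[0, 0, -0.131], [0, 0, -0.131], [0, 0, -0.131], [0, 0, -0.131], [0, 0, 0], [0, 0, 0]], xyz=[[0, 0, 0], [0, 0, 0], [0, 0, 0], [0, 0, 0], [0, 0, 0], [0, 0, 0]], hand=[10, 10, 10, 10, 10, 10])

```text
clock: 11.08
eef_pos: [552.2, 179.4, 279.9]
tcp_rot: [2.981, 0.991, -0.001]
force: [0.5, -0.1, -4.3]
width: 27.0
```

```bash
python3 - <<'E'
from h import *
s=snap('side','s3.png');t=snap('top','t3.png')
c=np.hstack([cv2.resize(x,(400,480),interpolation=cv2.INTER_CUBIC) for x in(s['frame'][130:250,230:330],t['frame'][180:420,150:350])])
cv2.imwrite('pics/g3.png',c[:,:,::-1]);S=bot.state();print(S)
E
```

```text
{'clock': 11.175, 'joint_pos': array([-0.69683573,  0.76452631,  0.73098924,  1.39254945, -0.52252648,
        1.18217694, -0.83522736]), 'qd': array([ 0.00055825, -0.0010301 , -0.00227965, -0.00129039,  0.00307062,
       -0.00038626,  0.00829059]), 'joint_torque': array([ 1.19889979e-01, -8.84833717e+01,  1.51197660e+01, -2.40679711e+01,
       -1.35827588e-02, -2.95178744e-02, -6.02723798e-02]), 'eef_pos': array([552.29637178, 179.43142348, 279.87989969]), 'tcp_rot': array([ 2.98045016e+00,  9.92592937e-01, -7.16353754e-04]), 'force': array([-0.43122584,  0.32684482, -4.41280183]), 'ft_torque': array([-0.05789569, -0.03897258, -0.04019861]), 'width': 26.881851225749717}
```

View pics/g3.png

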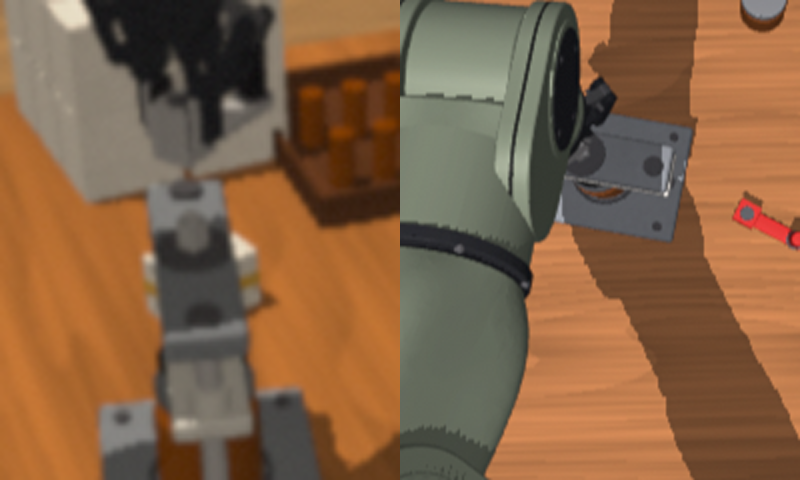

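Request:
move_arm(dr=[[0, 0, 0], [0, 0, 0], [0, 0, 0]], xyz=[[0, 0, 0.45], [0, 0, 0.35], [0, 0, 0]], hand=[10, 10, 10])

```text
clock: 11.55
eef_pos: [552.1, 179.4, 247.3]
tcp_rot: [2.98, 0.995, -0.003]
force: [1.1, 0.7, -3.4]
width: 27.2
```

```bash
cat > ov2.py <<'E'
from h import *
import sys
rot=lambda a:np.array([[np.cos(a),-np.sin(a)],[np.sin(a),np.cos(a)]])
s=bot.camera('side');S=bot.state();p=S['eef_pos'];m=R.from_rotvec(S['tcp_rot']).as_matrix()
yaw=np.arctan2(m[1,0],m[0,0]);print(p,np.degrees(yaw),S['force'])
k=13;ox,oy,w,h=250,148,60,46
c0=cv2.resize(s['frame'][oy:oy+h,ox:ox+w,::-1],(w*k,h*k),interpolation=cv2.INTER_CUBIC);c=c0.copy()
def dr(pts,col):
    uv=(proj(s,pts)-[ox,oy]+.5)*k-.5
    cv2.polylines(c,[np.int32(uv)],True,col,1)
sq=np.array([(1,1),(-1,1),(-1,-1),(1,-1)])
z=p[2]-8.5
for dz in(0,36): dr(np.c_[14*sq@rot(yaw).T+p[:2],[z+dz]*4],(0,255,255))
dr(np.c_[np.array([(70,10),(70,-10),(14,-10),(14,10)])@rot(yaw).T+p[:2],[z]*4],(255,255,0))
for zz,b in((206,7),(224,7),(229,4)): dr(np.c_[b*sq@rot(np.radians(37)).T+[552.5,179.5],[zz]*4],(0,0,255))
cv2.imwrite('pics/'+sys.argv[1],c);cv2.imwrite('pics/r_'+sys.argv[1],c0)
E
python3 ov2.py o2.png
```

```text
[552.3884209  179.35336582 248.03636779] 36.9315542447163 [ 0.54847541  0.3468532  -3.49275713]
```

View pics/o2.png

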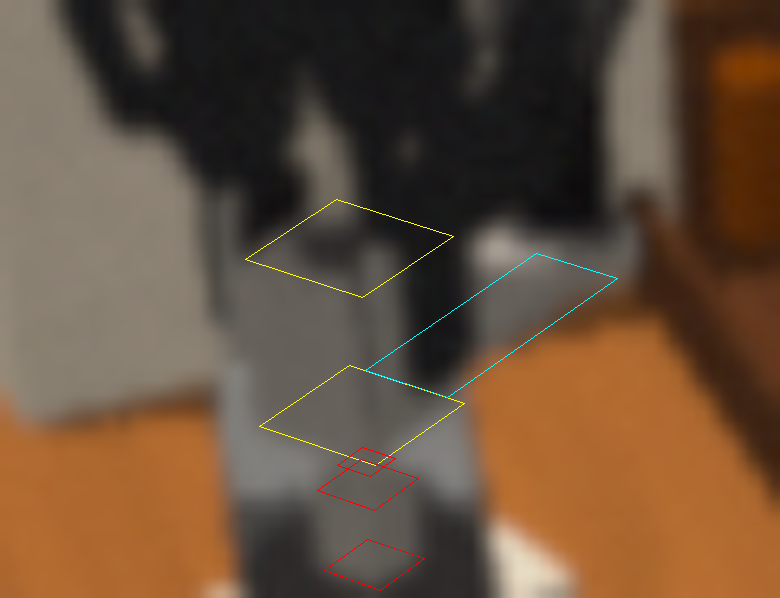

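View pics/r_o2.png

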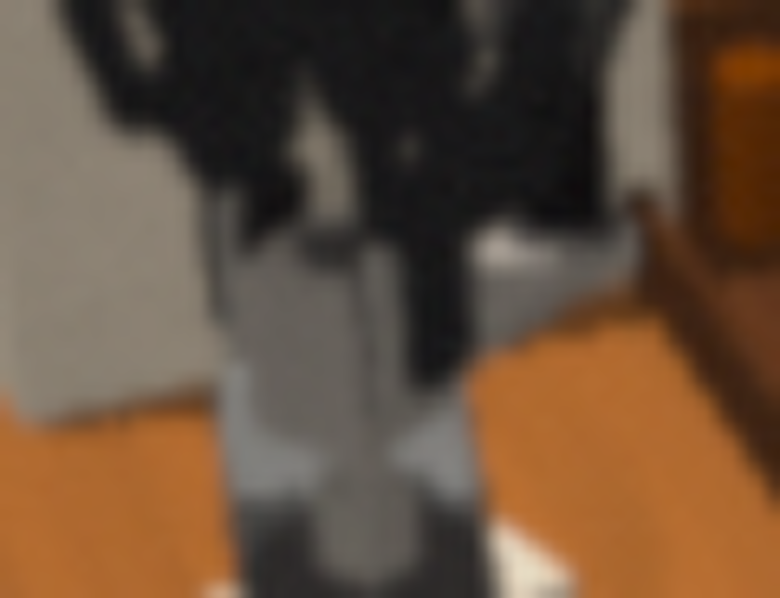

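```bash
cat > ov3.py <<'E'
from h import *
import sys
def overlay(fn,out,p,yaw,sag,zoff,ox,oy,w,h,k,dx=0,dy=0,dyaw=0):
    s=bot.camera('side');im=cv2.imread(fn) if fn else s['frame'][:,:,::-1]
    c=cv2.resize(im[oy:oy+h,ox:ox+w],(w*k,h*k),interpolation=cv2.INTER_CUBIC)
    Rm=R.from_euler('ZY',[yaw+dyaw,sag],degrees=True).as_matrix()
    def dr(pts,col):
        q=(np.array(pts,float)-[0,0,20])@Rm.T+p+[0,0,20-zoff]+Rm@[dx,dy,0]
        cv2.polylines(c,[np.int32((proj(s,q)-[ox,oy]+.5)*k-.5)],True,col,1)
    sq=np.array([(1,1),(-1,1),(-1,-1),(1,-1)])
    for z in(0,36):dr(np.c_[14*sq,[z]*4],(0,255,255))
    for z in(0,10):dr([(14,10,z),(81,10,z),(81,-10,z),(14,-10,z)],(255,255,0))
    a=np.linspace(0,6.28,30)
    for z in(12,66):dr(np.c_[70+10*np.cos(a),10*np.sin(a),0*a+z],(0,255,0))
    cv2.imwrite('pics/'+out,c)
if __name__=='__main__':
    P=[508.7,-146.1,281.9]
    overlay('pics/s2.png','o3a.png',P,5.5,0,8.5,280,195,65,65,9)
    overlay('pics/s2.png','o3b.png',P,5.5,5,8.5,280,195,65,65,9)
E
python3 ov3.py
```

```text
(no output)
```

View pics/o3a.png

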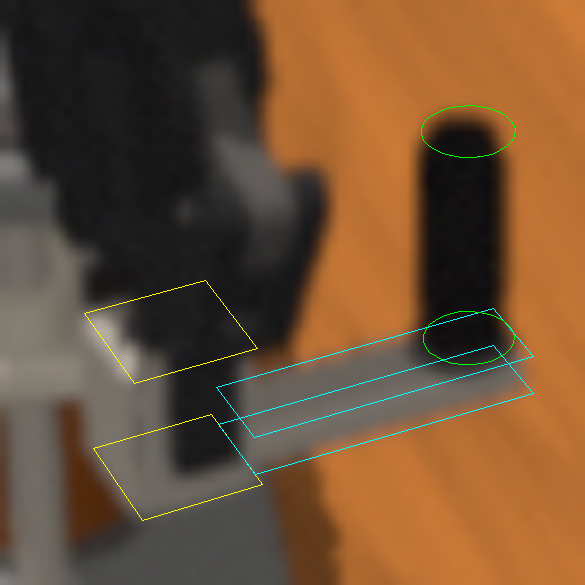

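View pics/o3b.png

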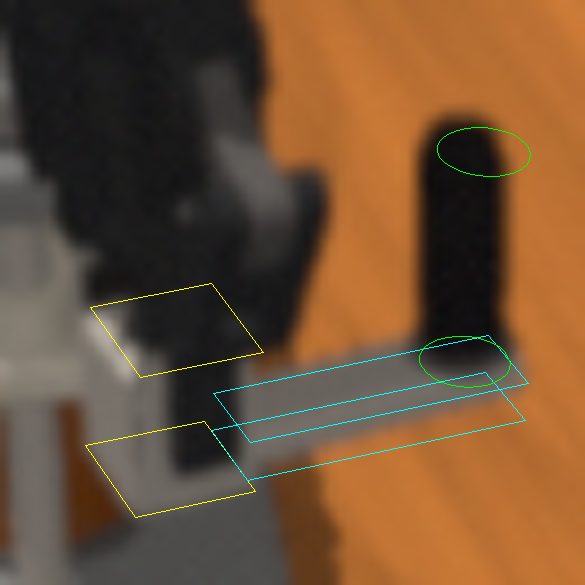

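Request:
move_arm(dr=[[0, 0, 0], [0, 0, 0], [0, 0, 0], [0, 0, 0]], xyz=[[0.04, 0, 0.1], [0, 0, 0.15], [0, 0, 0.1], [0, 0, 0]], hand=[10, 10, 10, 10])

```text
clock: 12.2
eef_pos: [553.6, 180.3, 233.8]
tcp_rot: [2.979, 0.996, -0.001]
force: [0.4, 0.4, -3.1]
width: 27.3
```

Request:
move_arm(dr=[[0, 0, 0], [0, 0, 0], [0, 0, 0]], xyz=[[0, 0, 0.07], [0, 0, 0.07], [0, 0, 0]], hand=[10, 10, 10])

```text
clock: 12.58
eef_pos: [553.5, 180.0, 228.2]
tcp_rot: [2.979, 0.995, -0.002]
force: [-2.4, -3.8, -7.0]
width: 26.9
```

```bash
python3 ov2.py o4.png
```

```text
[553.46514432 180.01439984 228.18827599] 36.94495302257831 [-2.71209888 -3.5977847  -6.90776144]
```

View pics/r_o4.png

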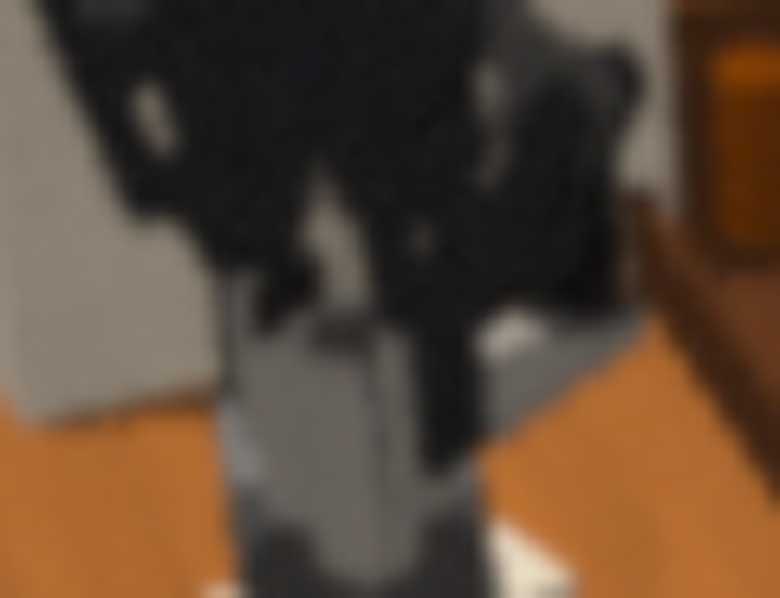

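Request:
move_arm(dr=[[0, 0, 0], [0, 0, 0], [0, 0, 0]], xyz=[[-0.02, 0.008, 0], [0, 0, 0.07], [0, 0, 0.03]], hand=[10, 10, 10])

```text
clock: 13.0
eef_pos: [553.3, 179.8, 224.4]
tcp_rot: [-2.979, -0.996, -0.0]
force: [-1.4, -0.7, -2.8]
width: 27.2
```

```bash
python3 ov2.py o5.png; python3 -c "
from h import *
print(bot.state()['ft_torque'])"
```

```text
[553.30604988 179.78075239 224.27641619] 36.972684270602876 [ 1.09663556  0.17859922 -3.28605938]
[-0.09992664  0.03399561  0.03485172]
```

Forces are low and it is sinking over the square. Continuing down.

Request:
move_arm(dr=[[0, 0, 0], [0, 0, 0], [0, 0, 0], [0, 0, 0]], xyz=[[0, 0, 0.07], [0, 0, 0.07], [0, 0, 0.05], [0, 0, 0]], hand=[10, 10, 10, 10])

```text
clock: 13.55
eef_pos: [553.2, 179.6, 216.7]
tcp_rot: [2.98, 0.996, -0.0]
force: [0.6, -1.2, -4.2]
width: 27.4
```

```bash
python3 ov2.py o6.png; python3 -c "
from h import *
print(bot.state()['ft_torque'])"
```

```text
[553.27342831 179.60314766 216.88015875] 36.96869553012092 [-0.08215928 -0.41568177 -3.83088594]
[-0.04628636 -0.00854148  0.00056962]
```

View pics/r_o6.png

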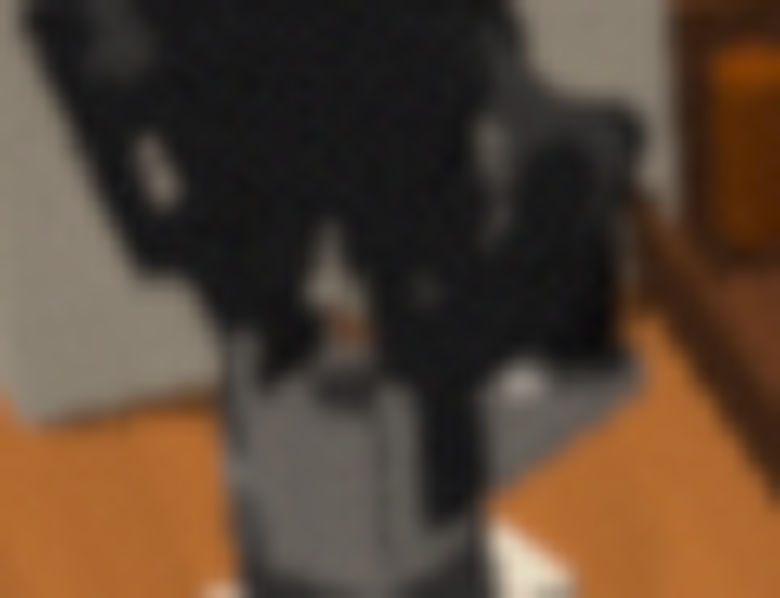

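Request:
move_arm(dr=[[0, 0, 0], [0, 0, 0]], xyz=[[0, 0, 0.05], [0, 0, 0]], hand=[10, 10])

```text
clock: 13.85
eef_pos: [553.3, 179.6, 215.1]
tcp_rot: [2.98, 0.996, 0.001]
force: [-1.8, 0.2, 2.9]
width: 27.1
```

Request:
move_arm(dr=[[0, 0, 0], [0, 0, 0]], xyz=[[0, 0, 0.04], [0, 0, 0]], hand=[10, 10])

```text
clock: 14.1
eef_pos: [553.4, 179.6, 215.0]
tcp_rot: [-2.979, -0.996, -0.003]
force: [-10.2, -0.3, 28.5]
width: 27.5
```

Request:
move_arm(dr=[[0, 0, 0], [0, 0, 0], [0, 0, 0], [0, 0, 0], [0, 0, 0], [0, 0, 0]], xyz=[[0, 0, -0.04], [0, 0, 0], [0, 0, 0], [0, 0, 0], [0, 0, 0], [0, 0, 0]], hand=[10, 45, 60, 60, 60, 60])

```text
clock: 14.85
eef_pos: [553.2, 179.6, 214.9]
tcp_rot: [2.979, 0.996, -0.0]
force: [-0.2, 0.2, 0.0]
width: 59.9
```

Request:
move_arm(dr=[[0, 0, 0], [0, 0, 0], [0, 0, 0], [0, 0, 0], [0, 0, 0]], xyz=[[0, 0, -0.4], [0, 0, -0.8], [0, 0, -0.8], [0, 0, -0.5], [0, 0, 0]], hand=[60, 60, 60, 60, 60])

```text
clock: 15.48
eef_pos: [553.6, 179.6, 315.9]
tcp_rot: [2.979, 0.996, 0.003]
force: [-0.1, 0.2, -0.5]
width: 60.3
```

```bash
python3 - <<'E'
from ov3 import *
overlay(None,'o7.png',[552.7,179.5,206],37,0,0,250,148,60,60,10)
t=snap('top','t7.png');snap('side','s7.png')
cv2.imwrite('pics/c7.png',cv2.resize(t['frame'][200:300,190:310,::-1],(600,500),interpolation=cv2.INTER_CUBIC))
print(bot.state()['joint_pos'])
E
```

```text
[-0.69638359  0.73696919  0.74717125  1.32085031 -0.4979144   1.27284956
 -0.86201824]
```

View pics/o7.png

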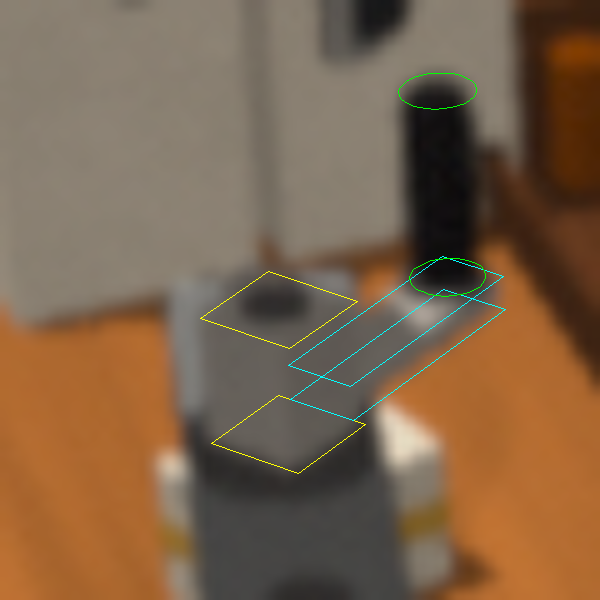

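View pics/c7.png

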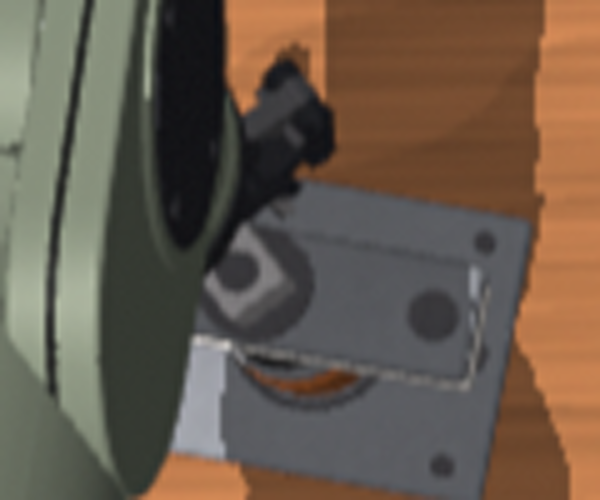

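Request:
move_arm(dr=[[0, 0, 0], [0, 0, 0], [0, 0, 0], [0, 0, 0], [0, 0, 0], [0, 0, 0], [0, 0, 0]], xyz=[[0.58, 0, 0], [0.58, 0, 0], [0.58, 0, 0], [0, 0, 0.7], [0, 0, 0.7], [0, 0, 0.7], [0, 0, 0]], hand=[60, 60, 60, 60, 60, 60, 60])

```text
clock: 16.5
eef_pos: [608.0, 221.5, 228.9]
tcp_rot: [2.98, 0.996, -0.006]
force: [0.6, 0.0, 0.6]
width: 59.6
```

Request:
move_arm(dr=[[0, 0, 0], [0, 0, 0], [0, 0, 0], [0, 0, 0], [0, 0, 0], [0, 0, 0], [0, 0, 0]], xyz=[[0, 0, 0], [0, 0, 0], [0, 0, 0], [0, 0, 0], [0, 0, 0], [0, 0, 0], [0, 0, 0]], hand=[8, 8, 8, 8, 8, 8, 8])

```text
clock: 17.38
eef_pos: [609.3, 221.6, 231.5]
tcp_rot: [2.979, 0.996, 0.002]
force: [3.4, 1.0, 5.9]
width: 18.7
```

```bash
python3 - <<'E'
from h import *
s=snap('side','s8.png')
cv2.imwrite('pics/c8.png',cv2.resize(s['frame'][120:220,240:340,::-1],(600,600),interpolation=cv2.INTER_CUBIC))
S=bot.state();print(S['eef_pos'],S['force'],S['ft_torque'],S['width'],S['joint_pos'])
E
```

```text
[609.28167868 221.59670933 231.50784329] [2.22973918 0.92347652 6.59599041] [ 0.23684363 -0.46042894  0.04276625] 18.4527663963886 [-0.6625413   0.9197996   0.69772967  1.19137618 -0.57540259  1.22054102
 -0.89981535]
```

View pics/c8.png

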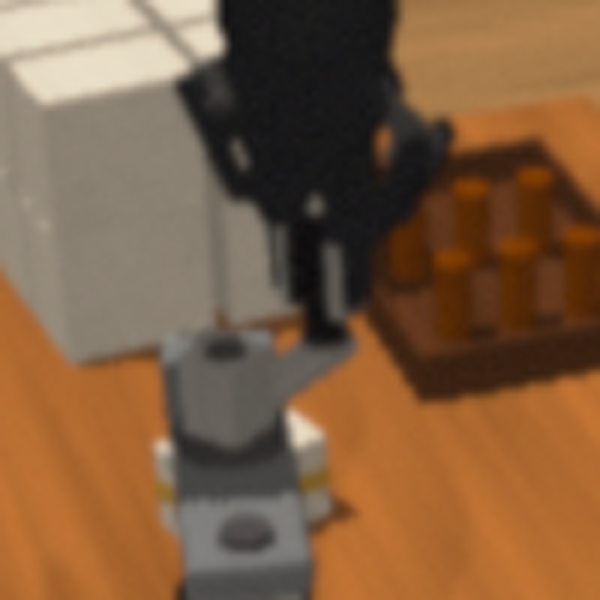

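Request:
move_arm(dr=[[0, 0, 0], [0, 0, 0], [0, 0, 0], [0, 0, 0], [0, 0, 0], [0, 0, 0], [0, 0, 0]], xyz=[[-0.06, 0.453, 0], [-0.174, 0.422, 0], [-0.279, 0.362, 0], [-0.362, 0.279, 0], [-0.422, 0.174, 0], [-0.453, 0.06, 0], [0, 0, 0]], hand=[8, 8, 8, 8, 8, 8, 8])

```text
clock: 18.3
eef_pos: [594.9, 122.4, 231.8]
tcp_rot: [2.98, 0.994, 0.001]
force: [1.7, -2.9, 6.2]
width: 18.7
```

```bash
python3 - <<'E'
from h import *
s=snap('side','s9.png')
cv2.imwrite('pics/c9.png',cv2.resize(s['frame'][130:250,240:340,::-1],(500,600),interpolation=cv2.INTER_CUBIC))
S=bot.state();d=S['eef_pos'][:2]-[553,179.5];print(S['eef_pos'],S['force'],S['ft_torque'],S['width'],S['joint_pos'],np.hypot(*d),np.degrees(np.arctan2(d[1],d[0])))
E
```

```text
[595.38854852 122.81723145 231.67086054] [ 2.28572101 -3.19452738  7.51676692] [-0.6096777  -0.27970567 -0.03913551] 18.188796538892678 [-0.55124437  0.85004134  0.6860252   1.36675996 -0.55681538  1.1187011
 -0.71751275] 70.7794129391922 -53.21009882490373
```

View pics/c9.png

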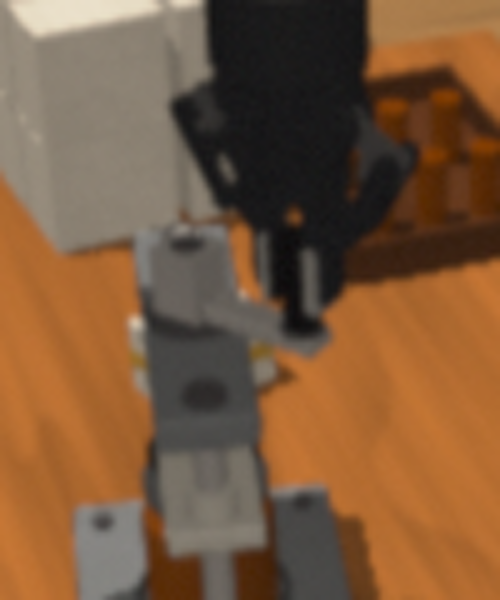

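Request:
move_arm(dr=[[0, 0, 0], [0, 0, 0], [0, 0, 0], [0, 0, 0], [0, 0, 0], [0, 0, 0], [0, 0, 0], [0, 0, 0], [0, 0, 0], [0, 0, 0], [0, 0, 0], [0, 0, 0]], xyz=[[-0.453, -0.06, 0], [-0.422, -0.174, 0], [-0.362, -0.279, 0], [-0.279, -0.362, 0], [-0.174, -0.422, 0], [-0.06, -0.453, 0], [0.06, -0.453, 0], [0.174, -0.422, 0], [0.279, -0.362, 0], [0.362, -0.279, 0], [0.422, -0.174, 0], [0.453, -0.06, 0]], hand=[8, 8, 8, 8, 8, 8, 8, 8, 8, 8, 8, 8])

```text
clock: 19.85
eef_pos: [511.5, 235.9, 231.3]
tcp_rot: [2.979, 0.996, 0.001]
force: [4.1, -7.8, 5.3]
width: 18.4
```

Request:
move_arm(dr=[[0, 0, 0], [0, 0, 0], [0, 0, 0], [0, 0, 0], [0, 0, 0], [0, 0, 0], [0, 0, 0]], xyz=[[0.453, 0.06, 0], [0.422, 0.174, 0], [0.362, 0.279, 0], [0.279, 0.362, 0], [0.174, 0.422, 0], [0.06, 0.453, 0], [0, 0, 0]], hand=[8, 8, 8, 8, 8, 8, 8])

```text
clock: 20.72
eef_pos: [610.0, 220.2, 231.2]
tcp_rot: [2.979, 0.993, 0.001]
force: [1.3, -0.5, 6.3]
width: 18.2
```

```bash
cat > st.py <<'E'
from h import *
import sys
s=snap('side','s%s.png'%sys.argv[1])
cv2.imwrite('pics/c%s.png'%sys.argv[1],cv2.resize(s['frame'][130:250,240:340,::-1],(500,600),interpolation=cv2.INTER_CUBIC))
S=bot.state();d=S['eef_pos'][:2]-[553,179.5];print(S['clock'],S['eef_pos'],S['force'],S['ft_torque'],S['width'],S['joint_pos'].round(2),np.hypot(*d),np.degrees(np.arctan2(d[1],d[0])))
f=S['force'];u=d/np.hypot(*d);print('radial',f[:2]@u,'tangential cw',f[:2]@[u[1],-u[0]])
E
python3 st.py 10
```

```text
20.775 [609.63709668 220.81870755 231.19158032] [ 1.34684441 -1.40260477  5.08896116] [-0.52046648 -0.06019943  0.01278275] 18.531726127254103 [-0.66  0.92  0.7   1.19 -0.58  1.22 -0.9 ] 70.10703469495087 36.11203552910273
radial 0.26142227943582264 tangential cw 1.926901248653845
```

View pics/c10.png

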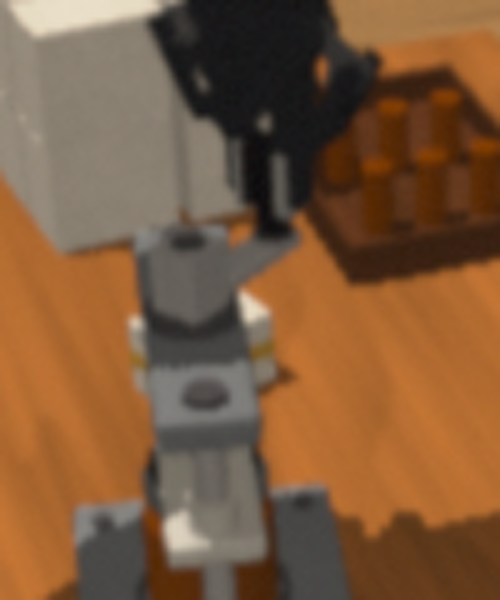

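Request:
move_arm(dr=[[0, 0, 0], [0, 0, 0], [0, 0, 0], [0, 0, 0], [0, 0, 0], [0, 0, 0]], xyz=[[-0.06, 0.453, 0], [-0.174, 0.422, 0], [-0.279, 0.362, 0], [-0.362, 0.279, 0], [-0.422, 0.174, 0], [-0.453, 0.06, 0]], hand=[8, 8, 8, 8, 8, 8])

```text
clock: 21.52
eef_pos: [595.5, 122.9, 231.4]
tcp_rot: [2.979, 0.995, 0.003]
force: [1.5, 1.6, 5.8]
width: 18.4
```

Request:
move_arm(dr=[[0, 0, 0], [0, 0, 0], [0, 0, 0], [0, 0, 0], [0, 0, 0], [0, 0, 0], [0, 0, 0], [0, 0, 0], [0, 0, 0], [0, 0, 0], [0, 0, 0], [0, 0, 0]], xyz=[[-0.453, -0.06, 0], [-0.422, -0.174, 0], [-0.362, -0.279, 0], [-0.279, -0.362, 0], [-0.174, -0.422, 0], [-0.06, -0.453, 0], [0.06, -0.453, 0], [0.174, -0.422, 0], [0.279, -0.362, 0], [0.362, -0.279, 0], [0.422, -0.174, 0], [0.453, -0.06, 0]], hand=[8, 8, 8, 8, 8, 8, 8, 8, 8, 8, 8, 8])

```text
clock: 23.02
eef_pos: [511.5, 235.8, 231.3]
tcp_rot: [2.978, 0.996, 0.001]
force: [3.7, -8.2, 3.9]
width: 18.5
```

```bash
python3 st.py 11
python3 - <<'E'
import numpy as np
# 5 deg table from phi=270
for a in range(0,90,5):
    p,q=np.radians([a,a+5]);print(a,(1.75*np.array([np.cos(q)-np.cos(p),np.sin(q)-np.sin(p)])).round(3).tolist())
E
```

```text
23.075 [513.10000753 236.84024838 231.12420183] [3.47856177 1.08552659 7.67698119] [-0.24825988 -0.92281649 -0.00663101] 18.125837475986504 [-0.83  0.79  0.72  1.54 -0.58  1.03 -0.88] 69.85637754715631 124.83197898275219
radial -1.0958229808260103 tangential cw 3.475331918912397
0 [-0.007, 0.153]
5 [-0.02, 0.151]
10 [-0.033, 0.149]
15 [-0.046, 0.146]
20 [-0.058, 0.141]
25 [-0.07, 0.135]
30 [-0.082, 0.129]
35 [-0.093, 0.121]
40 [-0.103, 0.113]
45 [-0.113, 0.103]
50 [-0.121, 0.093]
55 [-0.129, 0.082]
60 [-0.135, 0.07]
65 [-0.141, 0.058]
70 [-0.146, 0.046]
75 [-0.149, 0.033]
80 [-0.151, 0.02]
85 [-0.153, 0.007]
```

View pics/c11.png

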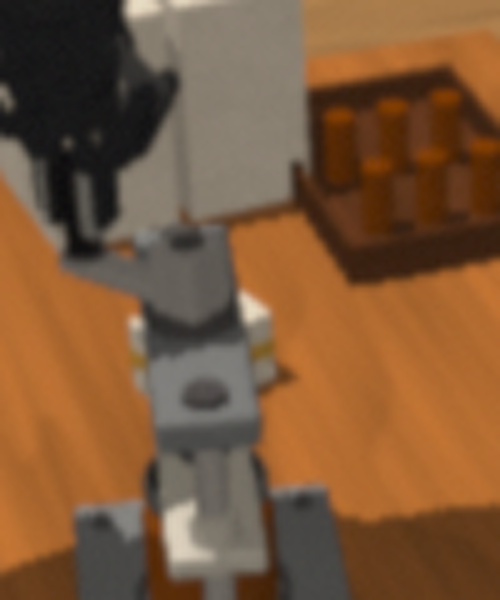

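Request:
move_arm(dr=[[0, 0, 0], [0, 0, 0], [0, 0, 0], [0, 0, 0], [0, 0, 0], [0, 0, 0], [0, 0, 0]], xyz=[[0.453, 0.06, 0], [0.422, 0.174, 0], [0.362, 0.279, 0], [0.103, 0.113, 0], [0.093, 0.121, 0], [0.082, 0.129, 0], [0, 0, 0]], hand=[8, 8, 8, 8, 8, 8, 8])

```text
clock: 23.95
eef_pos: [580.9, 243.4, 231.2]
tcp_rot: [2.979, 0.995, 0.0]
force: [0.4, -3.9, 6.3]
width: 18.8
```

Request:
move_arm(dr=[[0, 0, 0], [0, 0, 0], [0, 0, 0]], xyz=[[0.07, 0.135, 0], [0.058, 0.141, 0], [0, 0, 0]], hand=[8, 8, 8])

```text
clock: 24.32
eef_pos: [591.5, 237.7, 231.2]
tcp_rot: [2.979, 0.995, 0.0]
force: [0.6, -2.6, 6.2]
width: 18.4
```

```bash
python3 st.py 12
```

```text
24.375 [591.47804445 237.73663197 231.20768937] [ 0.36906133 -2.59245586  5.89682152] [-0.71919929  0.07183933  0.00534208] 18.478418356108648 [-0.71  0.91  0.71  1.24 -0.58  1.2  -0.91] 69.80018057688548 56.54650579867309
radial -1.9595241446526086 tangential cw 1.7370373507453847
```

```bash
python3 - <<'E'
import cv2,numpy as np
a=[cv2.resize(cv2.imread('pics/s%d.png'%i)[205:265,260:310],(400,480),interpolation=cv2.INTER_CUBIC) for i in (0,12)]
cv2.imwrite('pics/j.png',np.hstack(a))
E
```

```text
(no output)
```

View pics/j.png

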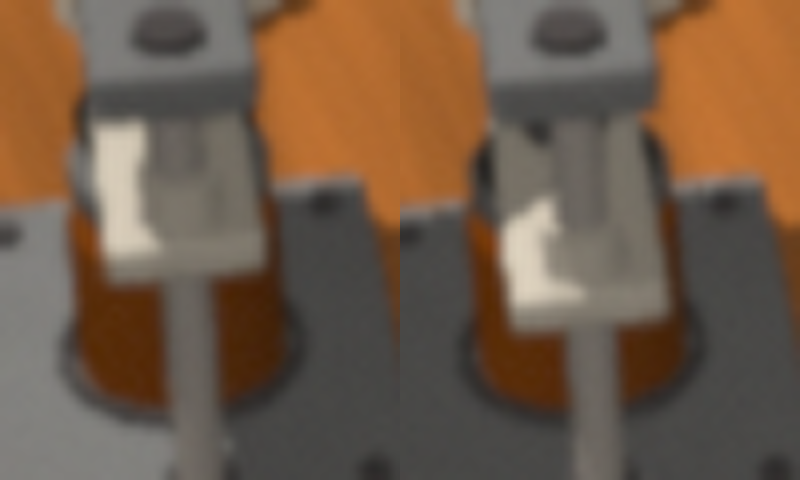

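Request:
move_arm(dr=[[0, 0, 0], [0, 0, 0]], xyz=[[0.037, 0.116, 0], [0, 0, 0]], hand=[8, 8])

```text
clock: 24.62
eef_pos: [595.3, 235.0, 231.2]
tcp_rot: [2.979, 0.996, -0.0]
force: [-0.9, -1.8, 7.2]
width: 18.7
```

Request:
move_arm(dr=[[0, 0, 0], [0, 0, 0]], xyz=[[0.029, 0.119, 0], [0, 0, 0]], hand=[8, 8])

```text
clock: 24.88
eef_pos: [599.1, 232.0, 231.2]
tcp_rot: [2.979, 0.996, -0.0]
force: [-0.8, -2.4, 6.0]
width: 18.7
```

Request:
move_arm(dr=[[0, 0, 0], [0, 0, 0]], xyz=[[0.012, 0.06, 0], [0, 0, 0]], hand=[8, 8])

```text
clock: 25.12
eef_pos: [600.7, 230.6, 231.2]
tcp_rot: [2.979, 0.996, -0.0]
force: [-1.8, -1.3, 5.9]
width: 18.4
```

Request:
move_arm(dr=[[0, 0, 0], [0, 0, 0]], xyz=[[0.01, 0.06, 0], [0, 0, 0]], hand=[8, 8])

```text
clock: 25.38
eef_pos: [602.5, 228.9, 231.1]
tcp_rot: [2.979, 0.996, -0.0]
force: [-1.8, 0.0, 6.8]
width: 18.2
```

Request:
move_arm(dr=[[0, 0, 0], [0, 0, 0]], xyz=[[0.007, 0.061, 0], [0, 0, 0]], hand=[8, 8])

```text
clock: 25.62
eef_pos: [604.2, 227.2, 231.2]
tcp_rot: [2.979, 0.996, -0.0]
force: [-1.7, 0.6, 5.7]
width: 19.0
```

Request:
move_arm(dr=[[0, 0, 0], [0, 0, 0]], xyz=[[0.005, 0.061, 0], [0, 0, 0]], hand=[8, 8])

```text
clock: 25.88
eef_pos: [605.8, 225.4, 231.2]
tcp_rot: [-2.979, -0.996, 0.0]
force: [-1.7, 0.3, 5.8]
width: 18.5
```

Request:
move_arm(dr=[[0, 0, 0], [0, 0, 0]], xyz=[[0.003, 0.061, 0], [0, 0, 0]], hand=[8, 8])

```text
clock: 26.12
eef_pos: [607.4, 223.5, 231.2]
tcp_rot: [-2.979, -0.996, 0.0]
force: [-1.6, -0.9, 5.9]
width: 18.6
```

Request:
move_arm(dr=[[0, 0, 0], [0, 0, 0]], xyz=[[0.001, 0.061, 0], [0, 0, 0]], hand=[8, 8])

```text
clock: 26.38
eef_pos: [608.9, 221.6, 231.2]
tcp_rot: [-2.979, -0.996, 0.0]
force: [-0.4, 0.5, 6.0]
width: 18.3
```

Request:
move_arm(dr=[[0, 0, 0], [0, 0, 0]], xyz=[[-0.001, 0.061, 0], [0, 0, 0]], hand=[8, 8])

```text
clock: 26.62
eef_pos: [610.3, 219.7, 231.2]
tcp_rot: [-2.979, -0.996, 0.0]
force: [-0.8, -0.2, 6.1]
width: 18.3
```

Request:
move_arm(dr=[[0, 0, 0], [0, 0, 0]], xyz=[[-0.003, 0.061, 0], [0, 0, 0]], hand=[8, 8])

```text
clock: 26.88
eef_pos: [611.7, 217.7, 231.2]
tcp_rot: [-2.979, -0.996, 0.0]
force: [-1.1, -1.0, 5.4]
width: 18.4
```

Request:
move_arm(dr=[[0, 0, 0], [0, 0, 0]], xyz=[[-0.005, 0.061, 0], [0, 0, 0]], hand=[8, 8])

```text
clock: 27.12
eef_pos: [613.0, 215.6, 231.2]
tcp_rot: [-2.979, -0.996, 0.0]
force: [-1.1, 0.2, 5.7]
width: 18.6
```

Request:
move_arm(dr=[[0, 0, 0], [0, 0, 0]], xyz=[[-0.007, 0.061, 0], [0, 0, 0]], hand=[8, 8])

```text
clock: 27.38
eef_pos: [614.2, 213.5, 231.2]
tcp_rot: [-2.979, -0.996, -0.0]
force: [-0.8, 0.5, 6.2]
width: 18.7
```

Request:
move_arm(dr=[[0, 0, 0], [0, 0, 0]], xyz=[[-0.01, 0.06, 0], [0, 0, 0]], hand=[8, 8])

```text
clock: 27.62
eef_pos: [615.4, 211.3, 231.2]
tcp_rot: [-2.979, -0.996, -0.0]
force: [-1.1, -0.2, 7.4]
width: 18.5
```

```bash
python3 st.py 13
```

```text
27.675 [615.37662591 211.37859456 231.1980977 ] [-0.83229933 -0.39995486  6.18787688] [-0.11952255  0.38804234  0.01060578] 18.700115361905226 [-0.64  0.93  0.7   1.18 -0.58  1.23 -0.88] 70.05061206448617 27.07004680220024
radial -0.9231328719805091 tangential cw -0.022622189843325553
```

View pics/c13.png

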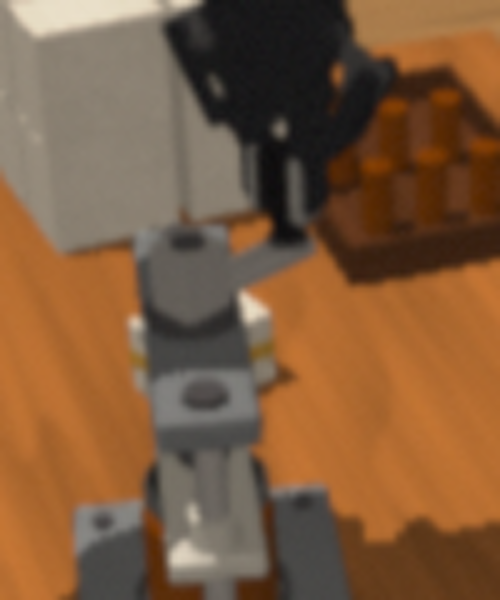

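Request:
move_arm(dr=[[0, 0, 0], [0, 0, 0]], xyz=[[-0.025, 0.119, 0], [0, 0, 0]], hand=[8, 8])

```text
clock: 27.92
eef_pos: [617.6, 206.7, 231.2]
tcp_rot: [2.979, 0.996, 0.0]
force: [-0.0, -0.2, 6.0]
width: 18.1
```

Request:
move_arm(dr=[[0, 0, 0], [0, 0, 0]], xyz=[[-0.034, 0.117, 0], [0, 0, 0]], hand=[8, 8])

```text
clock: 28.18
eef_pos: [619.3, 202.1, 231.2]
tcp_rot: [2.979, 0.996, 0.0]
force: [0.8, -0.1, 5.8]
width: 19.1
```

Request:
move_arm(dr=[[0, 0, 0], [0, 0, 0]], xyz=[[-0.042, 0.115, 0], [0, 0, 0]], hand=[8, 8])

```text
clock: 28.42
eef_pos: [620.8, 197.5, 231.3]
tcp_rot: [2.979, 0.996, 0.001]
force: [0.6, 0.2, 6.3]
width: 18.7
```

Request:
move_arm(dr=[[0, 0, 0], [0, 0, 0]], xyz=[[-0.05, 0.111, 0], [0, 0, 0]], hand=[8, 8])

```text
clock: 28.68
eef_pos: [621.9, 192.7, 231.3]
tcp_rot: [2.979, 0.996, 0.001]
force: [0.2, -0.5, 5.3]
width: 18.5
```

Request:
move_arm(dr=[[0, 0, 0], [0, 0, 0]], xyz=[[-0.057, 0.108, 0], [0, 0, 0]], hand=[8, 8])

```text
clock: 28.92
eef_pos: [622.7, 187.9, 231.3]
tcp_rot: [2.979, 0.996, 0.001]
force: [0.7, -0.3, 6.5]
width: 18.4
```

Request:
move_arm(dr=[[0, 0, 0], [0, 0, 0]], xyz=[[-0.065, 0.103, 0], [0, 0, 0]], hand=[8, 8])

```text
clock: 29.18
eef_pos: [623.1, 183.0, 231.3]
tcp_rot: [2.979, 0.996, 0.001]
force: [1.3, -1.1, 5.8]
width: 18.5
```

Request:
move_arm(dr=[[0, 0, 0], [0, 0, 0]], xyz=[[-0.072, 0.099, 0], [0, 0, 0]], hand=[8, 8])

```text
clock: 29.42
eef_pos: [623.2, 178.1, 231.3]
tcp_rot: [2.979, 0.996, 0.001]
force: [1.1, -0.5, 6.6]
width: 18.5
```

Request:
move_arm(dr=[[0, 0, 0], [0, 0, 0]], xyz=[[-0.078, 0.093, 0], [0, 0, 0]], hand=[8, 8])

```text
clock: 29.68
eef_pos: [623.0, 173.3, 231.4]
tcp_rot: [2.979, 0.996, 0.002]
force: [1.6, -0.3, 6.5]
width: 18.6
```

Request:
move_arm(dr=[[0, 0, 0], [0, 0, 0]], xyz=[[-0.085, 0.088, 0], [0, 0, 0]], hand=[8, 8])

```text
clock: 29.92
eef_pos: [622.4, 168.4, 231.4]
tcp_rot: [2.979, 0.996, 0.002]
force: [2.3, -0.2, 5.9]
width: 18.6
```

Request:
move_arm(dr=[[0, 0, 0], [0, 0, 0]], xyz=[[-0.091, 0.082, 0], [0, 0, 0]], hand=[8, 8])

```text
clock: 30.18
eef_pos: [621.5, 163.5, 231.4]
tcp_rot: [2.979, 0.996, 0.002]
force: [2.6, -0.8, 6.8]
width: 18.6
```

Request:
move_arm(dr=[[0, 0, 0], [0, 0, 0]], xyz=[[-0.096, 0.075, 0], [0, 0, 0]], hand=[8, 8])

```text
clock: 30.42
eef_pos: [620.3, 158.8, 231.4]
tcp_rot: [2.979, 0.996, 0.002]
force: [3.0, -2.1, 6.8]
width: 18.9
```

Request:
move_arm(dr=[[0, 0, 0], [0, 0, 0]], xyz=[[-0.101, 0.068, 0], [0, 0, 0]], hand=[8, 8])

```text
clock: 30.68
eef_pos: [618.7, 154.2, 231.4]
tcp_rot: [2.979, 0.996, 0.002]
force: [2.5, -1.0, 6.4]
width: 18.5
```

Request:
move_arm(dr=[[0, 0, 0], [0, 0, 0]], xyz=[[-0.106, 0.061, 0], [0, 0, 0]], hand=[8, 8])

```text
clock: 30.92
eef_pos: [616.8, 149.6, 231.5]
tcp_rot: [2.979, 0.995, 0.002]
force: [2.3, -2.0, 6.4]
width: 18.4
```

Request:
move_arm(dr=[[0, 0, 0], [0, 0, 0]], xyz=[[-0.11, 0.053, 0], [0, 0, 0]], hand=[8, 8])

```text
clock: 31.18
eef_pos: [614.6, 145.2, 231.5]
tcp_rot: [2.979, 0.995, 0.002]
force: [2.4, -1.8, 6.1]
width: 18.4
```

Request:
move_arm(dr=[[0, 0, 0], [0, 0, 0]], xyz=[[-0.113, 0.046, 0], [0, 0, 0]], hand=[8, 8])

```text
clock: 31.42
eef_pos: [612.0, 141.0, 231.5]
tcp_rot: [2.979, 0.995, 0.002]
force: [2.6, -1.8, 6.3]
width: 18.5
```

Request:
move_arm(dr=[[0, 0, 0], [0, 0, 0]], xyz=[[-0.116, 0.038, 0], [0, 0, 0]], hand=[8, 8])

```text
clock: 31.68
eef_pos: [609.2, 137.0, 231.5]
tcp_rot: [2.979, 0.995, 0.002]
force: [1.6, -1.2, 6.5]
width: 18.4
```

Request:
move_arm(dr=[[0, 0, 0], [0, 0, 0]], xyz=[[-0.118, 0.03, 0], [0, 0, 0]], hand=[8, 8])

```text
clock: 31.92
eef_pos: [606.2, 133.2, 231.5]
tcp_rot: [2.979, 0.995, 0.002]
force: [2.5, -3.2, 7.4]
width: 18.9
```

Request:
move_arm(dr=[[0, 0, 0], [0, 0, 0]], xyz=[[-0.06, 0.012, 0], [0, 0, 0]], hand=[8, 8])

```text
clock: 32.17
eef_pos: [604.7, 131.5, 231.5]
tcp_rot: [2.979, 0.996, 0.002]
force: [3.1, -1.8, 6.5]
width: 18.8
```

Request:
move_arm(dr=[[0, 0, 0], [0, 0, 0]], xyz=[[-0.06, 0.01, 0], [0, 0, 0]], hand=[8, 8])

```text
clock: 32.42
eef_pos: [603.0, 129.7, 231.5]
tcp_rot: [2.979, 0.996, 0.002]
force: [3.7, -1.8, 7.2]
width: 18.6
```

Request:
move_arm(dr=[[0, 0, 0], [0, 0, 0]], xyz=[[-0.061, 0.007, 0], [0, 0, 0]], hand=[8, 8])

```text
clock: 32.67
eef_pos: [601.3, 128.0, 231.5]
tcp_rot: [2.979, 0.995, 0.002]
force: [2.8, -1.8, 6.5]
width: 18.7
```

Request:
move_arm(dr=[[0, 0, 0], [0, 0, 0]], xyz=[[-0.061, 0.005, 0], [0, 0, 0]], hand=[8, 8])

```text
clock: 32.92
eef_pos: [599.4, 126.3, 231.5]
tcp_rot: [2.979, 0.995, 0.002]
force: [3.8, -2.0, 7.2]
width: 18.3
```

Request:
move_arm(dr=[[0, 0, 0], [0, 0, 0]], xyz=[[-0.061, 0.003, 0], [0, 0, 0]], hand=[8, 8])

```text
clock: 33.17
eef_pos: [597.6, 124.8, 231.5]
tcp_rot: [2.979, 0.995, 0.002]
force: [2.8, -2.5, 6.2]
width: 18.8
```

Request:
move_arm(dr=[[0, 0, 0], [0, 0, 0]], xyz=[[-0.061, 0.001, 0], [0, 0, 0]], hand=[8, 8])

```text
clock: 33.42
eef_pos: [595.7, 123.2, 231.5]
tcp_rot: [2.979, 0.995, 0.002]
force: [3.2, -2.6, 5.9]
width: 18.3
```

Request:
move_arm(dr=[[0, 0, 0], [0, 0, 0]], xyz=[[-0.061, -0.001, 0], [0, 0, 0]], hand=[8, 8])

```text
clock: 33.67
eef_pos: [593.7, 121.8, 231.5]
tcp_rot: [2.979, 0.995, 0.002]
force: [2.7, -3.1, 6.6]
width: 18.3
```

Request:
move_arm(dr=[[0, 0, 0], [0, 0, 0]], xyz=[[-0.061, -0.003, 0], [0, 0, 0]], hand=[8, 8])

```text
clock: 33.92
eef_pos: [591.7, 120.4, 231.5]
tcp_rot: [2.979, 0.995, 0.002]
force: [2.5, -3.5, 7.6]
width: 18.6
```

Request:
move_arm(dr=[[0, 0, 0], [0, 0, 0]], xyz=[[-0.061, -0.005, 0], [0, 0, 0]], hand=[8, 8])

```text
clock: 34.17
eef_pos: [589.6, 119.0, 231.5]
tcp_rot: [2.979, 0.995, 0.002]
force: [2.5, -2.8, 7.2]
width: 18.8
```

Request:
move_arm(dr=[[0, 0, 0], [0, 0, 0]], xyz=[[-0.061, -0.007, 0], [0, 0, 0]], hand=[8, 8])

```text
clock: 34.42
eef_pos: [587.5, 117.8, 231.5]
tcp_rot: [2.979, 0.995, 0.002]
force: [2.3, -2.4, 7.3]
width: 18.3
```

Request:
move_arm(dr=[[0, 0, 0], [0, 0, 0]], xyz=[[-0.12, -0.021, 0], [0, 0, 0]], hand=[8, 8])

```text
clock: 34.67
eef_pos: [583.2, 115.6, 231.6]
tcp_rot: [2.979, 0.995, 0.003]
force: [3.8, -3.2, 6.3]
width: 18.1
```

Request:
move_arm(dr=[[0, 0, 0], [0, 0, 0]], xyz=[[-0.118, -0.03, 0], [0, 0, 0]], hand=[8, 8])

```text
clock: 34.92
eef_pos: [579.5, 114.0, 231.8]
tcp_rot: [2.978, 0.996, 0.006]
force: [9.8, -0.6, 5.4]
width: 18.4
```

Request:
move_arm(dr=[[0, 0, 0], [0, 0, 0]], xyz=[[-0.03, -0.01, 0], [0, 0, 0]], hand=[8, 8])

```text
clock: 35.17
eef_pos: [578.7, 113.7, 231.8]
tcp_rot: [2.978, 0.996, 0.007]
force: [12.4, -0.4, 4.2]
width: 18.0
```

```bash
python3 st.py 14
```

```text
35.225 [578.73488119 113.67863038 231.77198424] [11.51615895 -0.59052773  4.26094663] [ 0.05613433 -2.69669615 -0.02250403] 18.446169044053686 [-0.56  0.82  0.69  1.44 -0.56  1.07 -0.68] 70.67345193295891 -68.64546379612307
radial 4.743454821474881 tangential cw -10.51048410929737
```

View pics/c14.png

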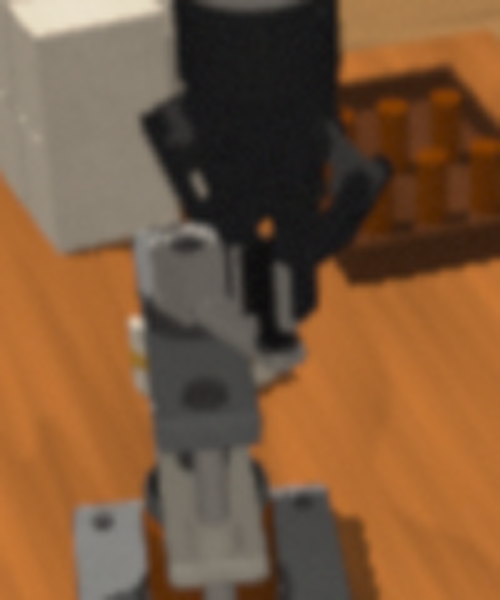

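Request:
move_arm(dr=[[0, 0, 0], [0, 0, 0], [0, 0, 0]], xyz=[[-0.035, -0.012, 0], [0, 0, 0], [0, 0, 0]], hand=[8, 8, 8])

```text
clock: 35.6
eef_pos: [577.6, 113.3, 231.8]
tcp_rot: [2.977, 0.996, 0.008]
force: [14.0, -0.4, 5.1]
width: 18.5
```

```bash
python3 st.py 15; python3 - <<'E'
import cv2,numpy as np
a=[cv2.resize(cv2.imread('pics/s%d.png'%i)[165:265,255:315],(300,500),interpolation=cv2.INTER_CUBIC) for i in (14,15)]
cv2.imwrite('pics/j2.png',np.hstack(a))
print(np.abs(cv2.imread('pics/s14.png').astype(int)-cv2.imread('pics/s15.png'))[175:200,265:295].max())
E
```

```text
35.65 [577.64875929 113.29964116 231.84634156] [14.38513035 -0.82026855  3.67492376] [ 0.17489092 -3.16897051 -0.05653957] 18.40620297724769 [-0.56  0.82  0.69  1.45 -0.56  1.07 -0.68] 70.64027778321983 -69.57790297933023
radial 5.788166477635767 tangential cw -13.194769588998387
33
```

View pics/j2.png

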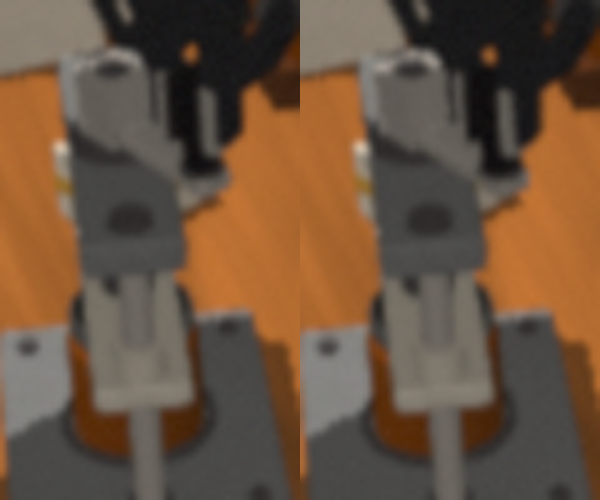

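Request:
move_arm(dr=[[0, 0, 0], [0, 0, 0], [0, 0, 0]], xyz=[[-0.046, -0.018, 0], [0, 0, 0], [0, 0, 0]], hand=[8, 8, 8])

```text
clock: 36.02
eef_pos: [576.0, 112.7, 231.9]
tcp_rot: [2.977, 0.996, 0.01]
force: [16.0, 0.0, 3.5]
width: 18.3
```

```bash
python3 st.py 16; python3 - <<'E'
import cv2,numpy as np
I=[cv2.imread('pics/s%d.png'%i,0) for i in (14,15,16)]
for nm,(y0,y1,x0,x1) in {'armtip':(198,212,288,302),'finger':(165,192,284,305),'gripbody':(130,165,270,310),'arm':(188,204,280,292)}.items():
    for j in (1,2):
        w=np.eye(2,3,dtype=np.float32)
        try: cc,w=cv2.findTransformECC(I[0][y0:y1,x0:x1],I[j][y0:y1,x0:x1],w,cv2.MOTION_TRANSLATION,(3,200,1e-6)); print(nm,j,w[:,2].round(2),round(cc,3))
        except Exception as e: print(nm,j,'fail')
a=[cv2.resize(cv2.imread('pics/s%d.png'%i)[165:215,265:315],(400,400),interpolation=cv2.INTER_CUBIC) for i in (14,16)]
cv2.imwrite('pics/j3.png',np.hstack(a))
E
```

```text
36.075 [576.02412989 112.73536947 231.91776641] [16.47101842  0.31985357  4.47566065] [ 0.18554662 -3.68543232  0.04458654] 18.750270916559383 [-0.56  0.82  0.69  1.46 -0.56  1.07 -0.68] 70.62312968904801 -70.9729800484925
radial 5.067404456523067 tangential cw -15.675400033021914
armtip 1 [-0.34 -0.26] 0.967
armtip 2 [-0.63  0.11] 0.978
finger 1 [-0.42  0.25] 0.942
finger 2 [-1.09  0.25] 0.974
gripbody 1 [-0.43  0.2 ] 0.963
gripbody 2 [-1.1   0.35] 0.986
arm 1 [-0.28  0.3 ] 0.995
arm 2 [-0.42  0.42] 0.896
```

View pics/j3.png

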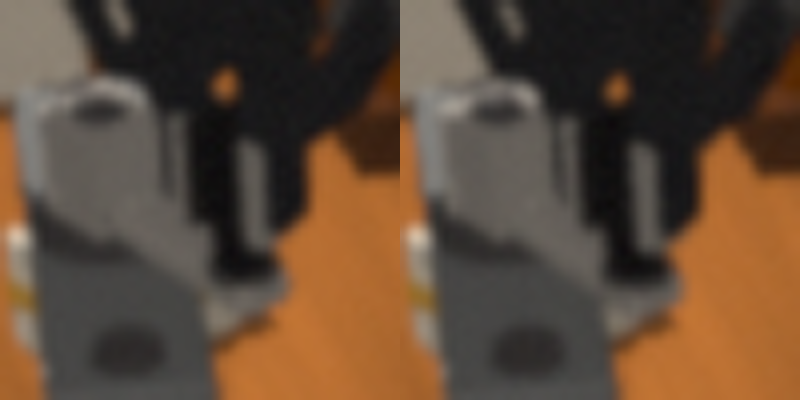

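Request:
move_arm(dr=[[0, 0, 0], [0, 0, 0], [0, 0, 0]], xyz=[[0.046, 0.018, 0], [0.035, 0.012, 0], [0, 0, 0]], hand=[8, 8, 8])

```text
clock: 36.45
eef_pos: [578.2, 113.5, 231.6]
tcp_rot: [2.978, 0.995, 0.005]
force: [8.0, -1.6, 5.7]
width: 18.6
```

```bash
python3 st.py 17
```

```text
36.5 [578.23801042 113.49076324 231.64187686] [ 7.53510301 -2.32450212  5.54711524] [-0.14304852 -1.69782168  0.03527034] 18.502264793470765 [-0.56  0.82  0.69  1.44 -0.56  1.07 -0.68] 70.66948780708181 -69.07611574830385
radial 4.862206159880239 tangential cw -6.208062402497076
```

Request:
move_arm(dr=[[0, 0, 0], [0, 0, 0], [0, 0, 0]], xyz=[[0.03, 0.01, 0], [0.03, 0.008, 0], [0, 0, 0]], hand=[8, 8, 8])

```text
clock: 36.88
eef_pos: [579.9, 114.1, 231.5]
tcp_rot: [2.979, 0.995, 0.002]
force: [2.2, -3.1, 7.9]
width: 18.5
```

```bash
python3 st.py 18;python3 - <<'E'
import cv2,numpy as np
I=[cv2.imread('pics/s%d.png'%i,0) for i in (14,15,16,17,18)]
for nm,(y0,y1,x0,x1) in {'armtip':(198,212,288,302),'gripbody':(130,165,270,310),'arm':(188,204,280,292)}.items():
    for j in (1,2,3,4):
        w=np.eye(2,3,dtype=np.float32)
        try: cc,w=cv2.findTransformECC(I[0][y0:y1,x0:x1],I[j][y0:y1,x0:x1],w,cv2.MOTION_TRANSLATION,(3,200,1e-6)); print(nm,j,w[:,2].round(2),round(cc,3))
        except Exception as e: print(nm,j,'fail')
E
```

```text
36.925 [579.86375463 114.09008498 231.50111465] [ 2.06184627 -2.54998125  7.76460102] [-0.44876596 -0.42925799  0.06058868] 18.399289990996945 [-0.56  0.83  0.69  1.44 -0.56  1.08 -0.69] 70.71151459462722 -67.67211704889783
radial 3.142104791993281 tangential cw -0.9385051193885885
armtip 1 [-0.34 -0.26] 0.967
armtip 2 [-0.63  0.11] 0.978
armtip 3 [-0.25 -0.18] 0.98
armtip 4 [ 0.11 -0.01] 0.98
gripbody 1 [-0.43  0.2 ] 0.963
gripbody 2 [-1.1   0.35] 0.986
gripbody 3 [-0.08  0.15] 0.997
gripbody 4 [ 0.74 -0.14] 0.995
arm 1 [-0.28  0.3 ] 0.995
arm 2 [-0.42  0.42] 0.896
arm 3 [0.15 0.54] 0.96
arm 4 [0.9  0.64] 0.94
```

Resistance jumped from about 3 N to 15 N tangential at about 2.28 turns. I have now backed off so there is no load. The jump fits the stop predicted from the square's yaw (810° of winding plus socket backlash). Releasing the handle and rising clear.

Request:
move_arm(dr=[[0, 0, 0], [0, 0, 0], [0, 0, 0], [0, 0, 0], [0, 0, 0]], xyz=[[0, 0, 0], [0, 0, 0], [0, 0, 0], [0, 0, 0], [0, 0, 0]], hand=[30, 40, 40, 40, 40])

```text
clock: 37.55
eef_pos: [579.0, 114.5, 230.9]
tcp_rot: [2.98, 0.996, -0.0]
force: [0.8, -0.0, -0.5]
width: 40.1
```

Request:
move_arm(dr=[[0, 0, 0], [0, 0, 0], [0, 0, 0], [0, 0, 0], [0, 0, 0], [0, 0, 0]], xyz=[[0, 0, -0.3], [0, 0, -0.7], [0, 0, -0.8], [0, 0, -0.8], [0, 0, -0.5], [0, 0, 0]], hand=[40, 40, 40, 40, 40, 40])

```text
clock: 38.3
eef_pos: [579.4, 114.2, 356.6]
tcp_rot: [2.979, 0.996, 0.004]
force: [0.0, -0.5, -0.3]
width: 40.2
```

```bash
python3 st.py 19; python3 - <<'E'
from ov3 import *
for i,y in enumerate((-60,-66,-72)): overlay(None,'e%d.png'%i,[552.3,178.8,206],y,0,0,258,160,50,60,8)
cv2.imwrite('pics/e.png',np.hstack([cv2.resize(cv2.imread('pics/e%d.png'%i),(266,320)) for i in range(3)]))
snap('top','t19.png')
E
```

```text
38.35 [579.08050849 114.32540382 355.40524929] [-0.63442922 -0.12156385  0.73987984] [-0.02327048  0.01188709 -0.02851929] 39.96095623819232 [-0.56  0.72  0.75  1.19 -0.48  1.4  -0.78] 70.1991517817727 -68.19050463893116
radial -0.1228413940717081 tangential cw 0.6341830929729718
```

View pics/e.png

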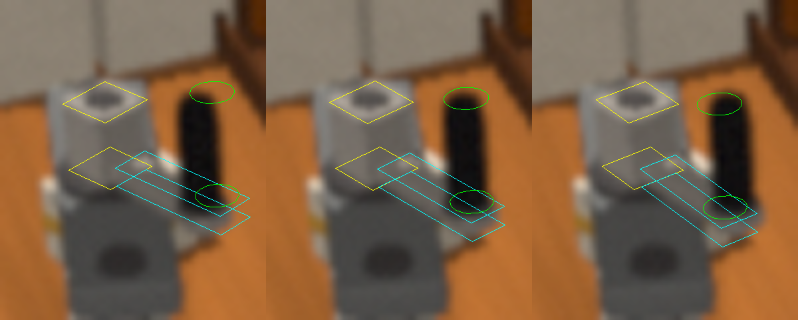

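View pics/t19.png

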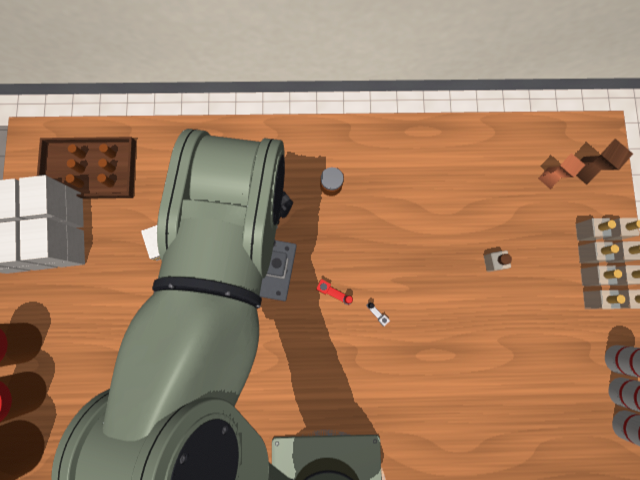

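I have time left, so I'll confirm the stop with a stiffer grip: jaws along the push direction.

Request:
move_arm(dr=[[0, 0, -0.156], [0, 0, -0.156], [0, 0, -0.156], [0, 0, -0.156], [0, 0, -0.156], [0, 0, -0.156], [0, 0, -0.156], [0, 0, -0.156], [0, 0, 0]], xyz=[[0, 0, 0], [0, 0, 0], [0, 0, 0], [0, 0, 0], [0, 0, 0], [0, 0, 0], [0, 0, 0], [0, 0, 0], [0, 0, 0]], hand=[50, 50, 50, 50, 50, 50, 50, 50, 50])

```text
clock: 39.67
eef_pos: [579.0, 114.3, 354.6]
tcp_rot: [-1.761, -2.601, 0.0]
force: [-0.4, 0.7, 0.2]
width: 49.9
```

Request:
move_arm(dr=[[0, 0, 0], [0, 0, 0], [0, 0, 0], [0, 0, 0], [0, 0, 0], [0, 0, 0]], xyz=[[0, 0, 0.8], [0, 0, 0.8], [0, 0, 0.8], [0, 0, 0.5], [0, 0, 0.2], [0, 0, 0]], hand=[50, 50, 50, 50, 50, 50])

```text
clock: 40.42
eef_pos: [579.1, 114.4, 230.9]
tcp_rot: [-1.763, -2.6, 0.001]
force: [0.3, 0.4, 0.7]
width: 49.5
```

Request:
move_arm(dr=[[0, 0, 0], [0, 0, 0], [0, 0, 0], [0, 0, 0], [0, 0, 0], [0, 0, 0], [0, 0, 0]], xyz=[[0, 0, 0], [0, 0, 0], [0, 0, 0], [0, 0, 0], [0, 0, 0], [0, 0, 0], [0, 0, 0]], hand=[8, 8, 8, 8, 8, 8, 8])

```text
clock: 41.3
eef_pos: [579.9, 114.6, 231.6]
tcp_rot: [1.759, 2.601, 0.003]
force: [5.2, 1.9, 5.3]
width: 18.6
```

```bash
python3 st.py 20
```

```text
41.35 [579.86238118 114.53792592 231.63062869] [4.77477866 1.78436278 5.02444899] [ 0.39378329 -1.2000864   0.02842723] 18.231462820109286 [-0.42  0.76  0.35  1.43 -0.28  1.    0.38] 70.29693159169246 -67.53448110771998
radial 0.1756266914597683 tangential cw -5.094272960229201
```

Request:
move_arm(dr=[[0, 0, 0], [0, 0, 0]], xyz=[[0, -0.03, 0], [0, 0, 0]], hand=[8, 8])

```text
clock: 41.6
eef_pos: [579.1, 114.3, 231.7]
tcp_rot: [1.759, 2.6, 0.004]
force: [7.9, 1.8, 4.7]
width: 18.4
```

```bash
python3 st.py 21
```

```text
41.65 [579.10403963 114.31234059 231.73877279] [8.56079707 0.91164086 5.15255571] [ 0.66300161 -1.9009771  -0.05245677] 18.144215811981887 [-0.42  0.76  0.35  1.44 -0.28  1.    0.38] 70.2200243833753 -68.17663876559665
radial 2.3361377848600084 tangential cw -8.28618101778799
```

Request:
move_arm(dr=[[0, 0, 0], [0, 0, 0]], xyz=[[0, -0.03, 0], [0, 0, 0]], hand=[8, 8])

```text
clock: 41.9
eef_pos: [578.3, 114.0, 231.8]
tcp_rot: [1.758, 2.6, 0.005]
force: [10.6, 3.0, 5.9]
width: 18.8
```

```bash
python3 st.py 22
```

```text
41.95 [578.30989504 113.97381413 231.79688238] [9.69542728 3.84692402 4.66859572] [ 0.82645526 -2.44617248 -0.00946269] 18.441374339961367 [-0.42  0.75  0.35  1.44 -0.28  0.99  0.38] 70.2443721705574 -68.8806375485321
radial -0.09515369038263172 tangential cw -10.430296272203522
```

The same force returns at the same angle with a different grip (about 10 N at −69°, falling to zero near −66.5°), so it is the stop. Backing off, releasing and retreating.

Request:
move_arm(dr=[[0, 0, 0], [0, 0, 0], [0, 0, 0], [0, 0, 0], [0, 0, 0], [0, 0, 0]], xyz=[[0, 0.04, 0], [0, 0.03, 0], [0, 0, 0], [0, 0, 0], [0, 0, 0], [0, 0, 0]], hand=[8, 8, 40, 50, 50, 50])

```text
clock: 42.7
eef_pos: [579.4, 114.5, 230.8]
tcp_rot: [-1.76, -2.602, 0.0]
force: [-0.1, 0.8, -0.6]
width: 50.2
```

Request:
move_arm(dr=[[0, 0, 0], [0, 0, 0], [0, 0, 0], [0, 0, 0], [0, 0, 0]], xyz=[[0, 0, -0.3], [0, 0, -0.7], [0, 0, -0.8], [0, 0, -0.8], [0, 0, -0.5]], hand=[50, 50, 50, 50, 50])

```text
clock: 43.32
eef_pos: [579.5, 114.5, 357.3]
tcp_rot: [1.76, 2.601, 0.002]
force: [-0.2, -0.4, -0.5]
width: 50.1
```

Request:
move_arm(dr=[[0, 0, 0], [0, 0, 0], [0, 0, 0], [0, 0, 0], [0, 0, 0], [0, 0, 0]], xyz=[[-0.1, -0.8, 0], [-0.1, -0.8, 0], [0.7, 0, 0], [0.7, 0, 0], [0.7, 0, 0], [0, 0, 0]], hand=[50, 50, 50, 50, 50, 50])

```text
clock: 44.08
eef_pos: [491.2, 163.0, 355.6]
tcp_rot: [-1.757, -2.604, -0.001]
force: [-0.2, -1.1, 0.0]
width: 49.8
```

```bash
python3 st.py 23; python3 - <<'E'
from ov3 import *
overlay(None,'e5.png',[552.3,178.8,206],-68,0,0,258,155,50,70,8)
t=snap('top','t23.png')
cv2.imwrite('pics/f.png',np.hstack([cv2.resize(cv2.imread('pics/e5.png'),(350,490)),cv2.resize(t['frame'][190:330,140:300,::-1],(450,490)) ]))
s=bot.camera('side')
for q,p in(('full_jar',s),('scent_bottle',s),('carton',t),('full_jar',t),('scent_bottle',t)): print(q,[np.round(r['centre']).tolist() for r in bot.spot_in(q,p)])
E
```

```text
44.125 [491.63355897 161.62749392 355.5796816 ] [-0.08122225  0.0438725   0.4574308 ] [-0.00438605  0.01663034  0.02183062] 49.980153777761466 [-0.6   0.52  0.41  1.46 -0.21  1.2   0.22] 63.91608998041847 -163.76220373750385
radial 0.06571441902223034 tangential cw 0.0648341320307745
full_jar [[759.0, -43.0, 54.0]]
scent_bottle [[547.0, -463.0, 55.0]]
carton []
full_jar [[755.0, -25.0, 70.0]]
scent_bottle [[547.0, -433.0, 56.0], [754.0, -20.0, 72.0]]
```

View pics/f.png

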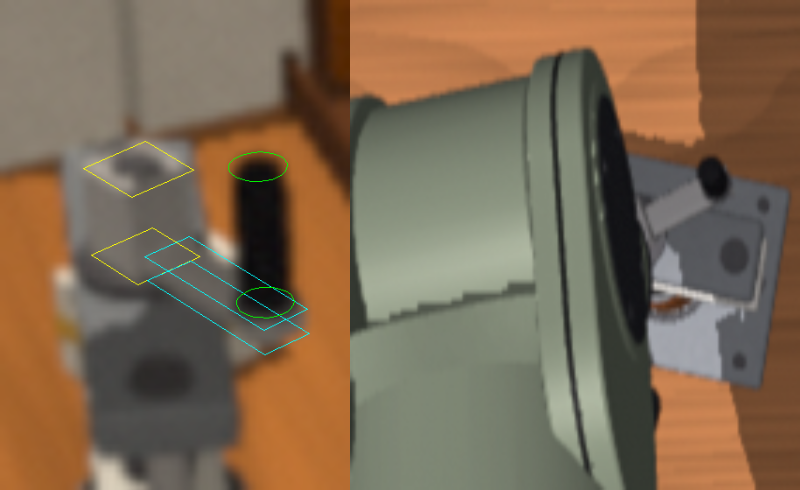

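View pics/s23.png

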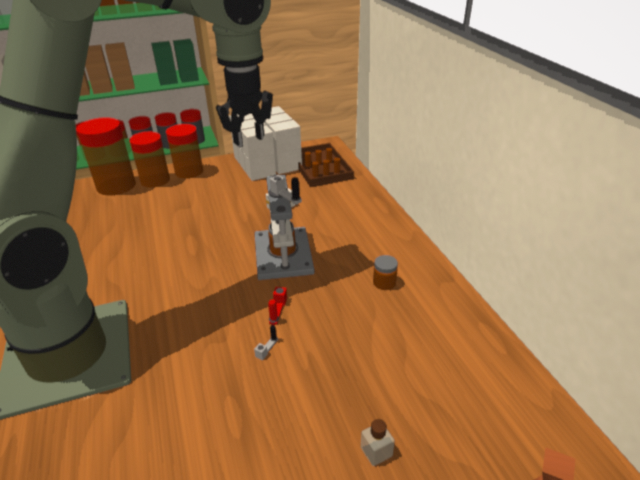

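```bash
python3 -c "
from workcell import bot
print(bot.close_job())"
```

```text
the job is handed in; nothing more can be done
None
```

I fitted the larger grey crank over the square end of the press and wound it clockwise by its handle about 2.28 turns, until it met the stop. Then I eased off, released it, moved the arm clear and handed the job in at about 44 s.

**Stop:**
- The load at the handle rose from about 3 N to 16 N at an angle the arm had already passed freely on earlier turns.
- After regripping with the jaws turned, about 10 N came back at the same angle, with no load 2–3° before it.
- The turn count fits one of the stop angles I worked out from the square's starting angle, allowing for play in the socket.
- Resistance grew gradually, a few N per mm, rather than as a hard jolt. At the 16 N peak the crank's tip moved slightly before I backed off.

**Crank seating:** It met firm resistance at the height where the hub should rest on the collar. The last side view matched a fully seated crank to within about a pixel.

**Bystanders:** The full jar and scent bottle were found within 4 mm of where they started. The red crank and the small grey crank look unmoved in the last side view.

**Not confirmed:**
- I could not see the lid itself, because the plate hides it. That it is fully home is inferred from the stop.
- The network did not find the carton in the last picture, where the arm hid it. The arm did not go near it.

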